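# Press the tee nuts into the pine pot feet

### The job

Finish the pine pot feet on the ledge (two or three of them): lay each block nut side up on the feed board on the right-hand (infeed) side of the press, feed it along the aluminium fence with the held push stick, keeping it against the fence, until its tee nut is centred under the ram, then swing the lever down to its stop so the nut goes fully home and let it spring back up. Leave every block on the outfeed side of the press, clear of the press head and square against the fence, and lay the push stick back lengthwise on its cork mat. Keep your fingers off any block that is under or next to the press head, press the nuts with the press only, and leave the pots and other garden things alone.

Things in the scene. Friction and masses are not known exactly. Their poses are not given: they have to be found in the camera images.
- press: fixed green hand press. Origin on the ledge under the ram axis; x points across the board to the fence (away from the robot), y is the feed direction along the fence (to the robot's left), yaw a few degrees. Dark ply board: top at z 12 mm, x -67 to 27, y -360 to 340 mm; infeed is -y, outfeed +y. Head over the board: x -25 to 120, y -22 to 22, z 88 to 193 mm; column behind the fence
- fence (a point): foot of the aluminium fence's straight face, at press x = 27 mm, y = 0, on the board. The fence runs along the whole board, 15 mm thick, top 18 mm above the board. A block lying flush against it has its centre at press x = 0, straight in line with the ram
- ram: steel punch, 22 mm across, origin at the centre of its foot; it moves straight down, driven 44 mm per rad of lever. Raised, its foot is at z = 62 mm, 14 mm over the top of a block on the board. To go down into a counterbore it needs the block centred under it within about 5 mm both ways; otherwise it lands on the wood and the lever stops short
- lever (a joint): press lever, rad: 0 = up (rest), 0.50 = bottom stop; on a nut going home it stops at 0.46 to 0.50. Hinge parallel to the press's y at press x 45, z 175 mm; the grip, 220 mm from it towards the robot, goes from 0.35 rad above level (z 250 mm) to 0.15 below (z 142 mm). Sprung: 2 to 6 N at the grip empty, 9 to 14 N pressing a nut; returns by itself when let go
- lever_grip (a point): middle of the lever's black cross grip: a round bar 24 mm thick and 88 mm long, parallel to the press's y; can be pushed down from above or pinched across x
- stick: loose orange push stick: bar 22 (its x) x 260 (its y) x 22 mm high, 70 to 120 g; origin at the centre of the bar's underside. Front end face at y +130 mm; beside it a full-height toe, x -21 to -11 mm, runs on to y +185 mm. End face and toe form a square notch for a block's rear corner on the robot's side: end against its rear, toe along its near side. Grip from above across 22 mm
- mat: fixed cork mat for the push stick, 90 (x) x 320 (y) x 4 mm, origin at the centre of its underside
- block_a: loose pine pot-foot block A, 54 (its x) x 70 (its y) x 36 mm high, 80 to 140 g, nut side up, the same end for end; all look alike. Origin: centre of its underside. In the middle of its top a round counterbore, 34 mm across, 10 mm deep, holds a brass tee nut. Grip from above across the 54 mm, tips 20 to 24 mm above its underside to clear the fence. None if absent
- block_b: loose pine pot-foot block B, 54 (its x) x 70 (its y) x 36 mm high, 80 to 140 g, nut side up, the same end for end; all look alike. Origin: centre of its underside. In the middle of its top a round counterbore, 34 mm across, 10 mm deep, holds a brass tee nut. Grip from above across the 54 mm, tips 20 to 24 mm above its underside to clear the fence. None if absent
- block_c: loose pine pot-foot block C, 54 (its x) x 70 (its y) x 36 mm high, 80 to 140 g, nut side up, the same end for end; all look alike. Origin: centre of its underside. In the middle of its top a round counterbore, 34 mm across, 10 mm deep, holds a brass tee nut. Grip from above across the 54 mm, tips 20 to 24 mm above its underside to clear the fence. None if absent
- nut_a (a joint): depth of block A's brass tee nut, m: 0 = started (20 mm flange 1 mm proud of the block's top), 0.008 = fully home on the floor of the counterbore, flange 7 mm below the top. Stiff (30 N), stays where pressed. None if absent
- nut_b (a joint): depth of block B's brass tee nut, m: 0 = started (20 mm flange 1 mm proud of the block's top), 0.008 = fully home on the floor of the counterbore, flange 7 mm below the top. Stiff (30 N), stays where pressed. None if absent
- nut_c (a joint): depth of block C's brass tee nut, m: 0 = started (20 mm flange 1 mm proud of the block's top), 0.008 = fully home on the floor of the counterbore, flange 7 mm below the top. Stiff (30 N), stays where pressed. None if absent
- pot_basil: terracotta herb pot, 112 mm across, 94 mm high, with herbs; origin at its underside centre; leave it alone
- pot_thyme: terracotta herb pot, 112 mm across, 94 mm high, with herbs; origin at its underside centre; leave it alone
- pot_mint: terracotta herb pot, 112 mm across, 94 mm high, with herbs; origin at its underside centre; leave it alone
- watering_can: green plastic watering can, about 250 x 136 x 170 mm; origin at its underside centre; leave it alone
- mister: stainless steel plant mister, 74 mm across, 186 mm high; origin at its underside centre; leave it alone
- saucer: white ceramic saucer, 130 mm across, 22 mm high; origin at its underside centre; leave it alone
- dibber: wooden dibber, 180 mm long (its y), 33 mm thick, lying on the ledge; origin at its underside centre; leave it alone
Things that resemble listed ones, but are neither listed nor needed, are in the scene too. Leave any purple look-alike of the block_a alone. Leave any blue look-alike of the block_c alone.

How it is judged:
By the outcome, as a careful person would: the job done as asked, in the order asked, and still so for the second after the job is handed in, with the robot touching nothing.
Of block_a, block_b, block_c only 2 to 3 are there at a start; the rules pass over those that are not, and their reading is None.
At some moment in a run one of block_a, block_b, block_c may be knocked a few centimetres aside while the robot is not near it.
Once in a run the grip may slacken for a moment while it holds something.
It also fails if it takes over 210 s, if anything falls off the work surface, if the arm or the gripper's body presses on something with over 40 N, if the wrist force passes 120 N, or if a joint passes its speed limit or range.

### The arm

A 6-joint arm with a two-finger parallel gripper is mounted at the origin on the work surface. World frame = base frame: x ahead of the robot, y to its left, z up, the work surface at z = 0. Lengths are in m, angles in rad, forces in N, time in s.
With the tool pointing down it reaches from about 0.35 to 0.975 m from the base axis. Payload 4.9 kg.
Tool frame: the origin (TCP) lies at the very end of the fingers, on their centre line; the grasp point (between the pads) lies 19 mm behind it (pinch_z is the distance from the TCP to the grasp point, in m); z points along the fingers, y is the line along which they close (so a half turn about z gives the same grasp; the last joint's range is limited). The gripper opens to 85 mm and grips with 20 to 120 N. Pads are 22 mm wide; open, the fingers measure 114 mm over their backs; the gripper's body (76 mm by 85 mm) begins 54 mm behind the grasp point. The pads swing forward as they close: fully open they stand 13 mm farther back than shut.
Start: joints at [1.049, 0.053, 1.613, -0, 1.476, -0.119], TCP at [0.245, 0.575, 0.2] pointing down, gripper open.
Joint ranges: [-3.01, 3.01], [-1.01, 2.22], [0.06, 2.58], [-1.02, 4.17], [0.09, 2.62], [-3.14, 3.14]. Speed limits (rad/s): [2.57, 2.57, 3.14, 3.14, 3.14, 3.14].

### API

Orientations are given as a unit quaternion [w, x, y, z].
In Python, from plant import * gives the robot as it stands. The module is installed in compiled form; this text tells all that it offers.
- The arm moves only by the tool play_rows, never from a script. Its arguments are lists of equal length, an entry for each row: "linear": the shift along the world's x, y, z in m, a list of three; "turn": the turn about the world's z in degrees. A call has 1 to 8 rows; each row shifts and turns the commanded pose from where the row before left it; what a row does not reach is not made up. A row lasts 1/8 s, in which the tool goes at most 62.5 mm and 10.7 degrees, less where a joint would pass 70% of its speed; a pose out of reach is approached as far as the arm can. A call is refused whole if a number of a shift passes 0.0625 or a number of a turn 10.7, either way. A call with a gripper value outside its range is refused whole. "hand" is the finger opening in m, from 0 to 0.0854, set as the call begins (left out, the last holds). The fingers move at their own pace and stop on an object; the grip force is fixed at half the most. Time passes only in rows, so rows that do not move let the fingers close. It gives the time, the measured TCP pose, the force, the opening and the grip force at its end, in the units of the state.
- state(): the state, without advancing time (a new reading comes with each control period).
- grab_frame(name): name is "scene" or "side" or "wrist"; returns the picture (384x512x3 uint8, red, green, blue); there is no depth.
- camera_info(name): a dict with "camera_matrix" (3x3 intrinsics, pixels), "origin" and "attitude" of the camera in the world; the wrist camera has in their place "mount" (4x4, takes a point from camera to tool coordinates, whose origin is the TCP and whose axes are the flange's). Camera axes: x right, y down, z forward; pixel columns grow to the right and rows downward; lengths in m; the calibration is good to about 2 mm. A picture is of the moment at which its call begins: read the wrist's pose just before it. camera_info takes no time and is no camera call.
- job_done(): hands the job in; it is judged then, once.
Trained networks look in the newest picture that a camera, given by its name, has taken for a name from the list of things; names that differ only in an ending like _2 or _b are one class to them, and where a whole thing is asked for, a point or a joint stands for the part that bears it (a point fixed in the world has none). Each returns a list of dicts, best first, with "p" (0 to 1); they miss things now and then, are a little off and sometimes report something else, mostly with a low value. They report only what shows in the picture. A call takes as long as a camera call. They do not tell look-alikes from the thing itself.
- trace(camera, thing): "region" (384x512 bool, what is visible of it) and "location" ([column, row] in pixels, amid what is visible of it).
The state is a dict: "time": time; "joint_pos": joint angles; "joint_vel": joint speeds; "joint_efforts": joint torques, N m; "tool_pos": TCP position; "tool_rot": TCP orientation; "contact_force": force on the tool from outside, world axes, zero at the start; "ft_torque": the same for the moment, N m; "gripper_width": opening from 0.0 (shut) to 1.0 (fully open); "grasp_force": force on a finger pad.
Only numpy, scipy, OpenCV 4.12 (cv2) and the standard library are available. Lean on these libraries where they do the work, as an engineer would, in place of code of your own. Each camera call takes 0.05 s, during which the arm holds its last target. There are 200 camera calls.

## Working session

There is one attempt and no reset: what is moved stays moved. The work goes in short steps, Python scripts to look and compute and a tool call to move; the robot and the scene stay as the last step left them, time stands still between calls to the robot, and variables do not carry over. Pictures are saved under pics/ and viewed, at most 14 in all, crops included, and the job is handed in when it is done.

Besides the shell and the picture viewer there is one more tool, called after "Request:" in YAML: its name, and indented under it one key for each argument. play_rows: Moves the arm, as the interface text tells. Its arguments: {"type":"object","properties":{"linear":{"type":"array","items":{"type":"array","items":{"type":"number"}}},"turn":{"type":"array","items":{"type":"number"}},"hand":{"type":"number"}},"required":["linear","turn"]}

```bash
mkdir -p pics; cat > h.py <<'E'
from plant import *
import numpy as np, cv2
from scipy.spatial.transform import Rotation as R
def rot(a):
    a=np.array(a,float)
    return a if a.shape==(3,3) else R.from_quat(a,scalar_first=True).as_matrix()
def cam(n):
    c=camera_info(n); K=np.array(c["camera_matrix"])
    if "mount" in c:
        s=state(); T=np.eye(4); T[:3,:3]=rot(s["tool_rot"]); T[:3,3]=s["tool_pos"]
        M=T@np.array(c["mount"]); return K,M[:3,:3],M[:3,3]
    return K,rot(c["attitude"]),np.array(c["origin"])
def px2w(C,px,z):
    K,A,o=C; px=np.atleast_2d(np.array(px,float))
    d=(A@np.linalg.inv(K)@np.c_[px,np.ones(len(px))].T).T
    return o+d*((z-o[2])/d[:,2])[:,None]
def w2px(C,P):
    K,A,o=C; q=(K@(A.T@(np.atleast_2d(P)-o).T)).T
    return q[:,:2]/q[:,2:]
def save(n,im): cv2.imwrite("pics/"+n+".png",cv2.cvtColor(im,cv2.COLOR_RGB2BGR))
E
python3 - <<'E'
from h import *
for n in ("scene","side"):
    im=grab_frame(n); save(n+"0",cv2.resize(im,(800,600)))
    c=camera_info(n); print(n,c)
    C=cam(n)
    for t in ("block_a","stick","mat","press","lever_grip","fence","ram"):
        for d in trace(n,t): print(t,round(d["p"],2),np.round(d["location"]),d["region"].sum(), np.round(px2w(C,d["location"],0.02)[0],3))
s=state();print(s)
print(camera_info("wrist"))
E
```

```text
scene {'camera_matrix': array([[499.61708966,   0.        , 253.79307298],
       [  0.        , 499.61708966, 189.4178543 ],
       [  0.        ,   0.        ,   1.        ]]), 'origin': array([ 1.07679479, -0.8838098 ,  1.46154501]), 'attitude': array([-0.32468883,  0.90401887,  0.26389573, -0.08767038])}
block_a 0.67 [157. 245.] 432 [ 0.315 -0.263  0.02 ]
block_a 0.64 [119. 259.] 414 [ 0.246 -0.375  0.02 ]
block_a 0.61 [149. 280.] 473 [ 0.382 -0.381  0.02 ]
block_a 0.56 [219. 329.] 504 [ 0.666 -0.397  0.02 ]
block_a 0.55 [202. 246.] 402 [ 0.449 -0.184  0.02 ]
stick 0.57 [270. 143.] 392 [0.388 0.365 0.02 ]
mat 0.71 [266. 156.] 907 [0.41  0.295 0.02 ]
press 0.71 [270. 228.] 6884 [0.602 0.008 0.02 ]
press 0.48 [150. 345.] 1578 [ 0.523 -0.546  0.02 ]
lever_grip 0.65 [255. 168.] 394 [0.409 0.214 0.02 ]
fence 0.62 [274. 229.] 6944 [0.618 0.012 0.02 ]
fence 0.5 [256. 167.] 463 [0.412 0.222 0.02 ]
fence 0.4 [152. 343.] 1627 [ 0.523 -0.54   0.02 ]
side {'camera_matrix': array([[377.06155102,   0.        , 253.68905955],
       [  0.        , 377.06155102, 191.65440725],
       [  0.      
[... 1230 characters left out ...]
ct_force': array([-0.19111574, -0.74486135, -0.69027083]), 'ft_torque': array([-0.01394055,  0.04151476, -0.00504614]), 'grasp_force': 0.0, 'gripper_width': 0.9994946822796454}
{'camera_matrix': array([[323.55759536,   0.        , 253.2950403 ],
       [  0.        , 323.55759536, 188.8472596 ],
       [  0.        ,   0.        ,   1.        ]]), 'mount': array([[ 4.58904856e-04, -9.55286664e-01, -2.95680875e-01,
         7.56874710e-02],
       [ 9.99999791e-01,  5.72884430e-04, -2.98849546e-04,
        -5.15660397e-04],
       [ 4.54877955e-04, -2.95680676e-01,  9.55286727e-01,
        -1.72933848e-01],
       [ 0.00000000e+00,  0.00000000e+00,  0.00000000e+00,
         1.00000000e+00]])}
```

View pics/scene0.png

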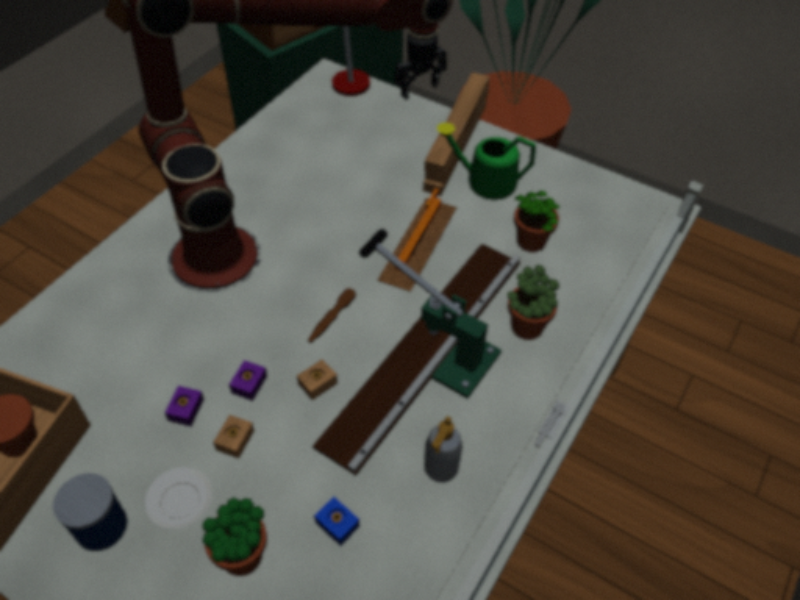

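View pics/side0.png

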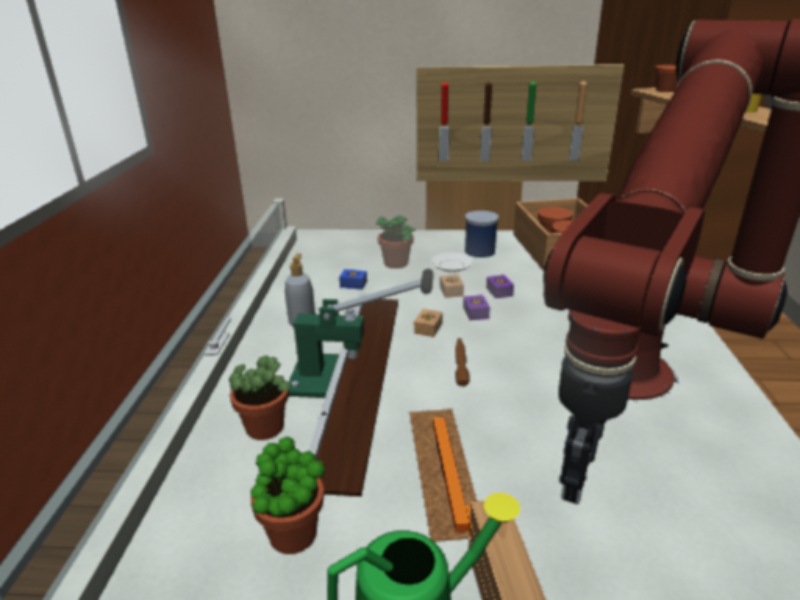

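Candidates for the blocks (scene, 800 px scale): pine at (317,378) and (234,435); purple look-alikes at (248,380) and (184,405), and a blue one at (337,520). I choose the two pine ones. The stick is the orange bar on cork at (420,225), with its toe towards the robot's left. I'll look closer with the wrist camera from above.

Request:
play_rows:
  linear:
    - [0, 0, 0.055]
    - [0, 0, 0.055]
    - [0, -0.04, 0.05]
    - [0.03, -0.05, 0.04]
    - [0.04, -0.06, 0]
    - [0.04, -0.06, 0]
    - [0.05, -0.06, 0]
    - [0.045, -0.055, 0]
  turn: [-8.4, -8.4, -8.4, -8.4, -8.4, -8.4, -8.4, -8.0]

```text
time: 1.8
tool_pos: [0.4213, 0.2896, 0.3945]
tool_rot: [0.0, 0.708, 0.706, 0.001]
contact_force: [1.3, 0.7, -1.0]
gripper_width: 1.002
grasp_force: 0.0
```

Request:
play_rows:
  linear:
    - [0, 0, 0]
    - [0, 0, 0]
  turn: [0, 0]

```text
time: 2.05
tool_pos: [0.4203, 0.2915, 0.3942]
tool_rot: [-0.0, 0.706, 0.708, 0.0]
contact_force: [-0.1, 1.6, 0.2]
gripper_width: 0.999
grasp_force: 0.0
```

```bash
python3 - <<'E'
from h import *
s=state();print(s["tool_pos"],s["tool_rot"],s["joint_pos"])
C=cam("wrist");im=grab_frame("wrist"); save("w1",im); np.savez("w1.npz",K=C[0],A=C[1],o=C[2],im=im)
for t in ("stick","mat","lever_grip","block_a"):
    for d in trace("wrist",t):
        c=np.argwhere(d["region"])[:,::-1]; w=px2w(C,c,{"stick":.026,"mat":.004,"lever_grip":.25,"block_a":.036}[t])
        r=cv2.minAreaRect((w[:,:2]*1000).astype(np.float32)); print(t,round(d["p"],2),np.round(d["location"]),r)
E
```

```text
[0.42029189 0.29147176 0.39424752] [-2.64232660e-04  7.06267093e-01  7.07945418e-01  9.12823270e-05] [ 4.60419831e-01 -2.58242280e-01  1.58453660e+00  5.76237591e-04
  1.81529468e+00  4.58185812e-01]
stick 0.86 [236.  86.] ((388.90606689453125, 352.46575927734375), (34.082088470458984, 287.5503845214844), 8.88652515411377)
mat 0.88 [250. 110.] ((405.8181457519531, 319.1914367675781), (90.42174530029297, 318.8151550292969), 8.727570533752441)
lever_grip 0.9 [313. 338.] ((491.2154846191406, 86.4012451171875), (123.1553955078125, 42.06943130493164), 0.1923426389694214)
block_a 0.67 [258. 344.] ((424.3286437988281, -119.75920104980469), (24.349855422973633, 46.87806701660156), 0.19254101812839508)
```

Request:
play_rows:
  linear:
    - [0, -0.05, 0]
    - [0, -0.06, 0]
    - [0, -0.06, 0]
    - [0, -0.06, 0]
    - [0, -0.06, 0]
    - [0, -0.06, 0]
    - [0, 0, 0]
    - [0, 0, 0]
  turn: [0, 0, 0, 0, 0, 0, 0, 0]

```text
time: 3.3
tool_pos: [0.4205, -0.058, 0.3942]
tool_rot: [-0.0, 0.706, 0.708, 0.0]
contact_force: [-0.3, 0.2, -0.1]
gripper_width: 0.997
grasp_force: 0.0
```

```bash
python3 - <<'E'
from h import *
s=state();print(s["tool_pos"],s["tool_rot"],s["joint_pos"])
C=cam("wrist");im=grab_frame("wrist"); save("w2",im); np.savez("w2.npz",K=C[0],A=C[1],o=C[2],im=im)
for t in ("block_a","lever_grip","ram","pot_basil"):
    for d in trace("wrist",t):
        c=np.argwhere(d["region"])[:,::-1]; w=px2w(C,c,{"lever_grip":.25,"block_a":.036}.get(t,.06))
        r=cv2.minAreaRect((w[:,:2]*1000).astype(np.float32)); print(t,round(d["p"],2),np.round(d["location"]),im[d["region"]].mean(0).round(),r)
E
```

```text
[ 0.42048884 -0.05798594  0.3942456 ] [-1.22610673e-04  7.06106861e-01  7.08105249e-01  2.06564633e-04] [-3.13103227e-01 -4.70471585e-01  1.74427920e+00  5.01371539e-04
  1.86781611e+00 -3.15782646e-01]
block_a 0.89 [196. 236.] [ 89.  47. 109.] ((318.02679443359375, -244.65414428710938), (62.06694030761719, 85.68013763427734), 9.709229469299316)
block_a 0.85 [269. 194.] [132. 103.  70.] ((440.7135925292969, -163.9066162109375), (78.58123016357422, 55.05584716796875), 72.43499755859375)
block_a 0.84 [230. 296.] [119.  94.  65.] ((379.2818603515625, -363.6182861328125), (59.67478942871094, 91.5459976196289), 11.694608688354492)
block_a 0.72 [168. 298.] [80. 44. 96.] ((248.01670837402344, -363.919189453125), (69.82008361816406, 89.99962615966797), 16.434255599975586)
block_a 0.58 [357. 316.] [25. 46. 89.] ((623.8359985351562, -408.8489990234375), (16.877735137939453, 59.86482620239258), 26.103700637817383)
block_a 0.49 [474. 230.] [72. 70. 64.] ((827.7587890625, -232.86944580078125), (83.15641021728516, 247.99191284179688), 51.81175994873047)
lever_grip 0.59 [309.  48.] [79. 83. 86.] ((522.8482666015625, 53.61682891845703), (190.18154907226562, 74.81800079345703), 0.18570873141288757)
ram 0.7 [362.  80.] [63. 62. 52.] ((610.7747192382812, -69.51560974121094), (356.2335205078125, 409.8697204589844), 0.18570944666862488)
```

View pics/w1.png

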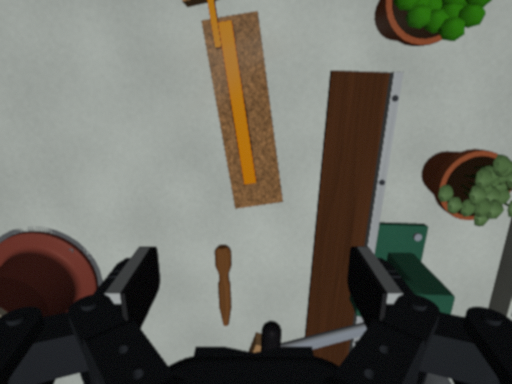

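View pics/w2.png

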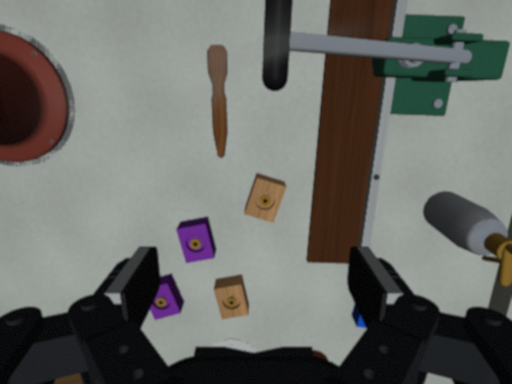

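w1 shows the stick on its mat with its toe at the top-left (215,25), past the mat's end. It also shows the board's left edge (331,71)→(308,350) and the fence at its right. w2 shows the pine blocks at (265,198) and (232,297), and the lever grip at (277,42). Next I'll fit the press pose and the stick.

```bash
cat >> h.py <<'E'
def load(f):
    d=np.load(f); return (d["K"],d["A"],d["o"]),d["im"]
def fitline(p):  # x = a + b*y robust
    p=np.array(p); k=np.ones(len(p),bool)
    for _ in range(5):
        b,a=np.polyfit(p[k,1],p[k,0],1); r=p[:,0]-a-b*p[:,1]; k=abs(r)<max(.0015,2*np.std(r[k]))
    return a,b,k.sum(),np.std(r[k])
E
python3 - <<'E'
from h import *
for f,rows in (("w1.npz",range(76,240,2)),("w2.npz",range(110,258,2))):
    C,im=load(f); hsv=cv2.cvtColor(im,cv2.COLOR_RGB2HSV)
    L=[];Rr=[]
    for r in rows:
        row=im[r,290:420].astype(int); g=cv2.GaussianBlur(im,(3,3),0)[r,290:420].sum(1).astype(int)
        br=(row[:,0]-row[:,2]>18)&(row.sum(1)<220)
        i=np.flatnonzero(br)
        if len(i)<20: continue
        L.append([290+i[0]-.5+.0,r]); Rr.append([290+i[-1]+.5,r])
    for n,p in (("L",L),("R",Rr)):
        w=px2w(C,p,.012); print(f,n,fitline(w[:,:2]))
    if f=="w1.npz":
        print("top corners",px2w(C,[[331,71],[391,73]],.012))
        h=hsv; m=((h[...,0]>8)&(h[...,0]<22)&(h[...,1]>200)&(h[...,2]>150)); m[:, :190]=0;m[:,270:]=0; m[215:]=0
        ys,xs=np.nonzero(m); w=px2w(C,np.c_[xs,ys],.026)[:,:2]
        print("stick px",m.sum(),ys.min(),ys.max())
        for y in range(ys.min(),ys.max()+1,8):
            x=xs[ys==y]; 
            if len(x): print(y,x.min(),x.max(),np.round(px2w(C,[[x.min()-.5,y],[x.max()+.5,y]],.026)[:,:2].ravel(),4))
    else: print("bottom corners",px2w(C,[[308,262],[362,262]],.012))
E
```

```text
w1.npz L (np.float64(0.5330858734053995), np.float64(0.03084152118835024), np.int64(82), np.float64(0.0005161829722384543))
w1.npz R (np.float64(0.6278440274933004), np.float64(0.030141375789404984), np.int64(82), np.float64(0.0005096022421190005))
top corners [[0.54484803 0.39414731 0.012     ]
 [0.64206429 0.39137812 0.012     ]]
stick px 1287 0 183
0 208 212 [0.3512 0.492  0.3586 0.492 ]
8 210 213 [0.3538 0.4814 0.3598 0.4814]
16 212 214 [0.3564 0.4707 0.3609 0.4707]
24 213 225 [0.3575 0.4598 0.3772 0.4599]
80 239 239 [0.396  0.3796 0.3976 0.3796]
88 232 241 [0.3847 0.3675 0.4007 0.3675]
96 230 242 [0.3813 0.3552 0.4022 0.3552]
104 232 243 [0.3843 0.3427 0.4037 0.3428]
112 233 244 [0.3857 0.3301 0.4053 0.3302]
120 234 245 [0.3871 0.3173 0.4068 0.3173]
128 236 246 [0.3902 0.3043 0.4084 0.3043]
136 237 248 [0.3917 0.2911 0.4117 0.2912]
144 238 249 [0.3932 0.2777 0.4134 0.2778]
152 239 250 [0.3948 0.2641 0.4151 0.2642]
160 241 252 [0.398  0.2504 0.4185 0.2504]
168 242 253 [0.3996 0.2364 0.4202 0.2364]
176 243 254 [0.4012 0.2222 0.422  0.2223]
w2.npz L (np.float64(0.5333337544172393), np.float64(0.03048817987967774), np.int64(74), np.float64(0.0005126776307136924))
w2.npz R (np.float64(0.6271359303815932), np.float64(0.02757104299562926), np.int64(68), np.float64(0.000527216709683552))
bottom corners [[ 0.52651065 -0.30237195  0.012     ]
 [ 0.63079924 -0.30201803  0.012     ]]
```

```bash
cat >> h.py <<'E'
def pine(C,im,zt=.036,blk=None):
    """pine top faces: centre (m) and yaw of the 70 mm axis vs world y (deg), via trace + brightness"""
    out=[]
    hsv=cv2.cvtColor(im,cv2.COLOR_RGB2HSV)
    for d in trace("wrist","block_a"):
        m=d["region"]; col=im[m].mean(0)
        if col[2]>col[0]*.85 or col[0]-col[2]<20: continue
        v=np.where(m,im.astype(int).sum(2),0); hi=np.percentile(v[m],60); 
        t=(m&(v>hi*.8)).astype(np.uint8); t=cv2.morphologyEx(t,cv2.MORPH_CLOSE,np.ones((9,9)))
        t=cv2.morphologyEx(t,cv2.MORPH_OPEN,np.ones((3,3)))
        c=max(cv2.findContours(t,0,cv2.CHAIN_APPROX_NONE)[0],key=cv2.contourArea)[:,0]
        w=px2w(C,c,zt)[:,:2]; r=cv2.minAreaRect((w*1000).astype(np.float32)); b=cv2.boxPoints(r)
        e=b[1]-b[0]; f=b[2]-b[1]; l=e if np.hypot(*e)>np.hypot(*f) else f
        if l[1]<0: l=-l
        out.append((round(d["p"],2),np.round(r[0],1),np.round(sorted(r[1]),1),round(float(np.degrees(np.arctan2(-l[0],l[1]))),1),c))
    return out
E
python3 - <<'E'
from h import *
C,im=load("w2.npz")
o=im.copy()
for p in pine(C,im):
    print(p[:4]); cv2.drawContours(o,[p[4]],-1,(0,255,0),1)
O=np.array([.6019,.0539,0])
xh=np.array([.9995,-.0305,0]);yh=np.array([.0305,.9995,0])
for q in ([-161.7,-44,250],[-67,-360,12],[27,-360,12],[27,-100,30]):
    P=O+xh*q[0]/1e3+yh*q[1]/1e3+[0,0,q[2]/1e3]; u=w2px(C,P)[0]; print(q,P.round(4),u.round(1)); cv2.circle(o,tuple(int(a) for a in u.round()),2,(255,0,0),-1)
save("c1",cv2.resize(o[0:330,190:450],(630,800))[:600])
E
```

```text
(0.85, array([ 442. , -163.9]), array([54.5, 78.2]), -19.4)
(0.84, array([ 379.3, -363.6]), array([59.7, 91.5]), 11.7)
[-161.7, -44, 250] [0.4389 0.0149 0.25  ] [273.6  91.2]
[-67, -360, 12] [ 0.524  -0.3039  0.012 ] [306.6 262.7]
[27, -360, 12] [ 0.6179 -0.3067  0.012 ] [355.1 264.1]
[27, -100, 30] [ 0.6258 -0.0469  0.03  ] [378.4 129.8]
```

View pics/c1.png

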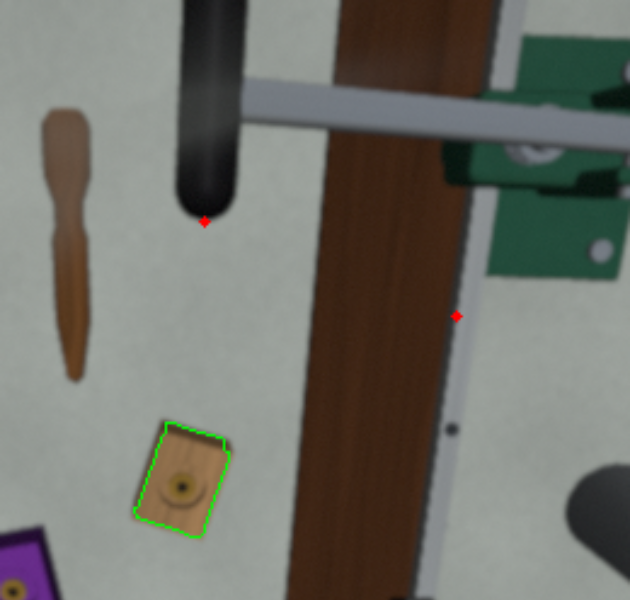

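The press fit lands on the lever grip's end and the fence, and the chosen block is the pine one with the brass nut, at crop (182,487). Now moving above it.

Request:
play_rows:
  linear:
    - [0.005, -0.03, -0.03]
    - [0.005, -0.03, -0.04]
    - [0.005, -0.03, -0.05]
    - [0.005, -0.02, -0.05]
    - [0, 0, -0.04]
    - [0, 0, -0.03]
    - [0, 0, 0]
    - [0, 0, 0]
  turn: [-5, -5, -5, -4.4, 0, 0, 0, 0]

```text
time: 4.6
tool_pos: [0.4413, -0.1687, 0.1558]
tool_rot: [0.001, 0.815, 0.579, 0.0]
contact_force: [-0.8, -0.9, 0.9]
gripper_width: 0.996
grasp_force: 0.0
```

```bash
python3 - <<'E'
from h import *
s=state();print(s["tool_pos"],s["tool_rot"])
C=cam("wrist");im=grab_frame("wrist")
o=im.copy()
for p in pine(C,im): print(p[:4]); cv2.drawContours(o,[p[4]],-1,(0,255,0),1)
save("w3",o)
E
```

```text
[ 0.44134632 -0.16873155  0.15577823] [9.93535324e-04 8.15286204e-01 5.79057168e-01 4.62976161e-04]
(0.61, array([ 380.7, -351.9]), array([38.5, 66.5]), -79.3)
(0.6, array([ 441.7, -166.2]), array([54.5, 74.1]), -17.8)
```

View pics/w3.png

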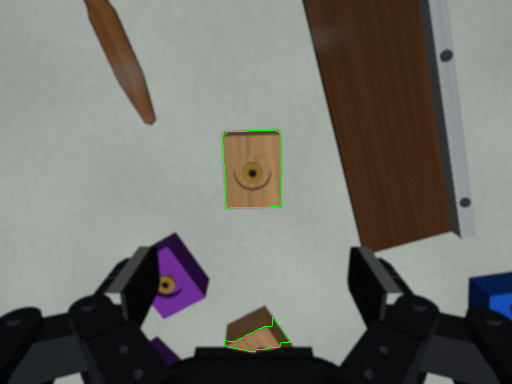

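The block is squarely framed at (252,169) and under the tool. Descending and gripping.

Request:
play_rows:
  linear:
    - [0, 0, -0.045]
    - [0, 0, -0.045]
    - [0, 0, -0.03]
    - [0, 0, -0.018]
    - [0, 0, 0]
  turn: [0, 0, 0, 0, 0]
  hand: 0.0854

```text
time: 5.32
tool_pos: [0.4403, -0.1685, 0.016]
tool_rot: [-0.001, 0.815, 0.579, -0.0]
contact_force: [-0.9, 0.2, 0.4]
gripper_width: 0.993
grasp_force: 0.0
```

Request:
play_rows:
  linear:
    - [0, 0, 0]
    - [0, 0, 0]
    - [0, 0, 0]
    - [0, 0, 0]
    - [0, 0, 0]
    - [0, 0, 0]
  turn: [0, 0, 0, 0, 0, 0]
  hand: 0.03

```text
time: 6.08
tool_pos: [0.4404, -0.1687, 0.0161]
tool_rot: [-0.0, 0.816, 0.579, -0.0]
contact_force: [-0.2, 0.1, 0.0]
gripper_width: 0.349
grasp_force: 0.0
```

```bash
python3 - <<'E'
from h import *
im=grab_frame("wrist"); o=np.hstack([im[100:384]]) ; save("w4",o)
C=cam("wrist")
for p in pine(C,im): print(p[:4])
C=cam("scene"); im=grab_frame("scene")
for d in trace("scene","block_a"): print(np.round(d["location"]),px2w(C,d["location"],.03)[0].round(3),d["p"])
E
```

```text
(0.6, array([ 440.8, -166.4]), array([54.1, 72.8]), -18.0)
[157. 240.] [ 0.308 -0.253  0.03 ] 0.89
[202. 253.] [ 0.466 -0.209  0.03 ] 0.78
[149. 279.] [ 0.382 -0.382  0.03 ] 0.67
[118. 260.] [ 0.248 -0.381  0.03 ] 0.59
```

View pics/w4.png

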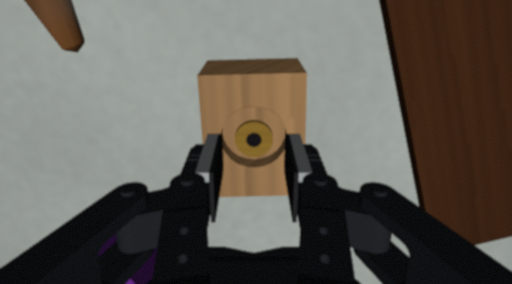

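The block at crop (253,140) is untouched, and the fingers closed to 30 mm above it, so the tips sit higher than I assumed. I'll lift and look at the shut fingers to measure where the tips really are.

Request:
play_rows:
  linear:
    - [0, 0, 0.04]
    - [0, 0, 0.04]
    - [0, 0, 0.04]
    - [0, 0, 0]
    - [0, 0, 0]
    - [0, 0, 0]
  turn: [0, 0, 0, 0, 0, 0]
  hand: 0.0

```text
time: 7.02
tool_pos: [0.4393, -0.1681, 0.1342]
tool_rot: [-0.002, 0.816, 0.579, -0.001]
contact_force: [-0.5, 0.9, -0.3]
gripper_width: -0.002
grasp_force: 0.0
```

```bash
python3 - <<'E'
from h import *
s=state();print(s["tool_pos"],s["gripper_width"])
im=grab_frame("wrist");C=cam("wrist")
T=np.eye(4);T[:3,:3]=rot(s["tool_rot"]);T[:3,3]=s["tool_pos"]
o=im.copy()
for h in (0,.019,.04):
    for x in (-.011,.011):
        u=w2px(C,(T@[x,0,-h,1])[:3])[0]; print(h,x,u.round(1)); cv2.circle(o,tuple(int(a) for a in u.round()),1,(255,0,0),-1)
save("w5",cv2.resize(o[150:384,120:390],None,fx=2.2,fy=2.2))
for p in pine(C,im): print(p[:4])
E
```

```text
[ 0.4393386  -0.16806537  0.13419808] -0.0016334460403165149
0 -0.011 [253.4 241.2]
0 0.011 [253.4 206.2]
0.019 -0.011 [253.4 257.3]
0.019 0.011 [253.4 219. ]
0.04 -0.011 [253.4 279.4]
0.04 0.011 [253.4 236.9]
(0.71, array([ 440.9, -165.9]), array([54.5, 74.6]), -17.5)
(0.69, array([ 383.3, -327.7]), array([11.4, 32.5]), -19.1)
```

View pics/w5.png

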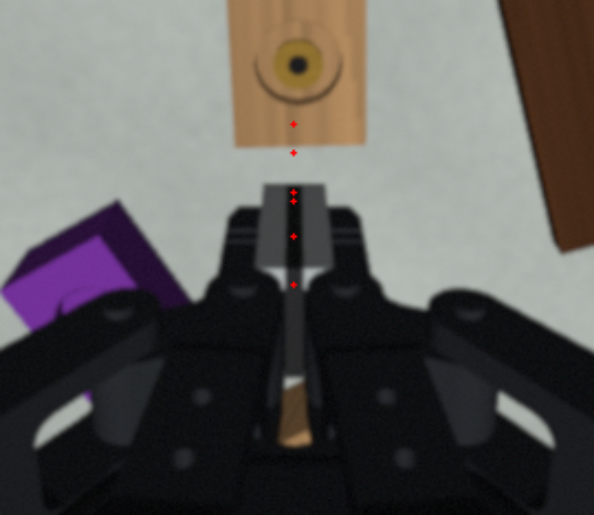

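The shut tips show up about 36 mm behind the stated TCP: row 234, against row 206 predicted. I'll check this by gently touching down on a clear spot of the ledge.

Request:
play_rows:
  linear:
    - [0, 0.05, 0]
    - [0, 0.045, 0]
    - [0, 0, -0.06]
    - [0, 0, -0.05]
    - [0, 0, -0.024]
    - [0, 0, 0]
  turn: [0, 0, 0, 0, 0, 0]

```text
time: 7.88
tool_pos: [0.4376, -0.0727, -0.0008]
tool_rot: [-0.003, 0.815, 0.579, -0.002]
contact_force: [-0.4, -0.2, 0.7]
gripper_width: -0.001
grasp_force: 0.0
```

Request:
play_rows:
  linear:
    - [0, 0, -0.01]
    - [0, 0, -0.008]
    - [0, 0, -0.004]
    - [0, 0, 0]
  turn: [0, 0, 0, 0]

```text
time: 8.38
tool_pos: [0.4404, -0.0737, -0.0199]
tool_rot: [-0.0, 0.816, 0.579, -0.0]
contact_force: [0.2, 0.5, 0.0]
gripper_width: 0.0
grasp_force: 0.0
```

Request:
play_rows:
  linear:
    - [0, 0, -0.003]
    - [0, 0, -0.002]
    - [0, 0, -0.001]
    - [0, 0, 0]
  turn: [0, 0, 0, 0]

```text
time: 8.88
tool_pos: [0.4403, -0.0736, -0.0259]
tool_rot: [-0.0, 0.816, 0.579, -0.0]
contact_force: [0.8, 0.6, 0.3]
gripper_width: 0.005
grasp_force: 0.0
```

Request:
play_rows:
  linear:
    - [0, 0, -0.001]
    - [0, 0, -0.001]
    - [0, 0, -0.001]
    - [0, 0, 0]
  turn: [0, 0, 0, 0]

```text
time: 9.38
tool_pos: [0.4403, -0.0736, -0.029]
tool_rot: [-0.0, 0.816, 0.579, -0.0]
contact_force: [-0.3, -0.0, -0.5]
gripper_width: 0.0
grasp_force: 0.0
```

Request:
play_rows:
  linear:
    - [0, 0, -0.001]
    - [0, 0, -0.001]
    - [0, 0, -0.001]
    - [0, 0, 0]
  turn: [0, 0, 0, 0]

```text
time: 9.88
tool_pos: [0.4404, -0.0737, -0.0313]
tool_rot: [-0.0, 0.815, 0.579, -0.0]
contact_force: [-2.5, 0.7, 4.9]
gripper_width: 0.003
grasp_force: 2.7
```

Contact is at TCP z of about −0.031, so the shut tips sit 31 mm behind the reported TCP and all my heights shift by that. Going back to the block.

Request:
play_rows:
  linear:
    - [0, 0, 0.05]
    - [0, 0, 0.05]
    - [0, -0.045, 0]
    - [0, -0.0495, 0]
    - [0, 0, 0]
  turn: [0, 0, 0, 0, 0]

```text
time: 10.5
tool_pos: [0.4406, -0.1706, 0.0687]
tool_rot: [0.001, 0.817, 0.577, 0.0]
contact_force: [0.9, 0.4, 0.1]
gripper_width: 0.002
grasp_force: 0.0
```

Request:
play_rows:
  linear:
    - [0, 0, 0]
    - [0, 0, 0]
    - [0, 0, 0]
    - [0, 0, -0.04]
    - [0, 0, -0.03]
    - [0, 0, -0.012]
    - [0, 0, 0]
  turn: [0, 0, 0, 0, 0, 0, 0]
  hand: 0.0854

```text
time: 11.38
tool_pos: [0.44, -0.1676, -0.0143]
tool_rot: [-0.001, 0.815, 0.579, -0.0]
contact_force: [1.1, 0.7, 0.5]
gripper_width: 0.999
grasp_force: 0.0
```

Request:
play_rows:
  linear:
    - [0, 0, 0]
    - [0, 0, 0]
    - [0, 0, 0]
    - [0, 0, 0]
    - [0, 0, 0]
    - [0, 0, 0]
  turn: [0, 0, 0, 0, 0, 0]
  hand: 0.03

```text
time: 12.12
tool_pos: [0.442, -0.1691, -0.012]
tool_rot: [0.002, 0.816, 0.579, 0.001]
contact_force: [-0.3, 0.4, 6.3]
gripper_width: 0.614
grasp_force: 65.1
```

Request:
play_rows:
  linear:
    - [0, 0, 0.03]
    - [0, 0, 0.05]
    - [0.03, 0.012, 0.01]
    - [0.04, 0.02, 0]
    - [0.045, 0.02, 0]
    - [0.0388, 0.02, 0]
    - [0, 0, 0]
    - [0, 0, 0]
  turn: [0, 0, 4.4, 4.4, 4.4, 4.3, 0, 0]

```text
time: 13.12
tool_pos: [0.5932, -0.0961, 0.0754]
tool_rot: [-0.001, 0.718, 0.696, -0.001]
contact_force: [0.9, -0.3, -2.7]
gripper_width: 0.613
grasp_force: 64.3
```

```bash
python3 - <<'E'
from h import *
s=state();print(s["tool_pos"],s["tool_rot"],s["gripper_width"],s["grasp_force"])
C=cam("wrist");im=grab_frame("wrist")
for p in pine(C,im,.036+.090-.0): print(p[:4])
save("w6",im)
E
```

```text
[ 0.59324233 -0.09609902  0.07536621] [-7.56041987e-04  7.18065781e-01  6.95974544e-01 -6.29911177e-04] 0.6130229098839349 64.32995304465294
(0.96, array([593.2, -92.6]), array([52.4, 70.6]), -0.8)
```

Request:
play_rows:
  linear:
    - [0, 0, -0.03]
    - [0, 0, -0.03]
    - [0, 0, -0.012]
    - [0, 0, -0.004]
    - [0, 0, 0]
    - [0.001, 0, 0]
    - [0.001, 0, 0]
    - [0, 0, 0]
  turn: [0, 0, 0, 0, 0, 0, 0, 0]

```text
time: 14.22
tool_pos: [0.5966, -0.0962, 0.0006]
tool_rot: [0.0, 0.718, 0.696, 0.0]
contact_force: [0.2, 0.6, -1.1]
gripper_width: 0.614
grasp_force: 64.3
```

Request:
play_rows:
  linear:
    - [0.001, 0, -0.001]
    - [0.001, 0, 0]
    - [0, 0, 0]
  turn: [0, 0, 0]

```text
time: 14.6
tool_pos: [0.5975, -0.0962, 0.0001]
tool_rot: [-0.001, 0.718, 0.696, -0.001]
contact_force: [-5.7, 0.0, 6.6]
gripper_width: 0.613
grasp_force: 65.1
```

Request:
play_rows:
  linear:
    - [0, 0, 0]
    - [0, 0, 0]
    - [0, 0, 0]
    - [0, 0, 0.05]
    - [0, 0, 0.06]
    - [0, 0, 0.06]
    - [0, 0, 0.06]
    - [0, 0, 0.06]
  turn: [0, 0, 0, 0, 0, 0, 0, 0]
  hand: 0.075

```text
time: 15.6
tool_pos: [0.5981, -0.0961, 0.2912]
tool_rot: [0.0, 0.718, 0.696, 0.0]
contact_force: [1.4, -0.4, -0.3]
gripper_width: 0.88
grasp_force: 0.0
```

Request:
play_rows:
  linear:
    - [-0.027, 0.047, 0]
    - [-0.027, 0.048, 0]
    - [-0.027, 0.048, 0]
    - [-0.027, 0.048, 0]
    - [-0.027, 0.048, -0.02]
    - [-0.027, 0.048, -0.05]
    - [-0.026, 0.048, -0.05]
    - [0, 0, 0]
  turn: [1.5, 1.5, 1.5, 1.5, 1.5, 1.5, 1.3, 0]
  hand: 0.06

```text
time: 16.6
tool_pos: [0.4146, 0.2249, 0.1804]
tool_rot: [-0.002, 0.651, 0.759, -0.003]
contact_force: [-0.2, -0.4, -0.5]
gripper_width: 0.704
grasp_force: 0.0
```

```bash
python3 - <<'E'
from h import *
s=state();print(s["tool_pos"],s["tool_rot"],s["gripper_width"],s["grasp_force"])
C=cam("wrist");im=grab_frame("wrist");np.savez("w7.npz",K=C[0],A=C[1],o=C[2],im=im);save("w7",im)
h=cv2.cvtColor(im,cv2.COLOR_RGB2HSV); m=((h[...,0]>8)&(h[...,0]<22)&(h[...,1]>200)&(h[...,2]>120))
ys,xs=np.nonzero(m);print(ys.min(),ys.max())
for y in range(ys.min(),ys.max()+1,15):
    x=xs[ys==y]
    if len(x): print(y,x.min(),x.max(),np.round(px2w(C,[[x.min()-.5,y],[x.max()+.5,y]],.026)[:,:2].ravel(),4))
C=cam("side");im=grab_frame("side");save("s7",im)
E
```

```text
[0.41458196 0.22486484 0.18036784] [-0.00214633  0.65083055  0.75921296 -0.00326757] 0.7038649275618302 0.0
0 178
0 241 264 [0.3785 0.3719 0.3997 0.3752]
15 241 263 [0.3802 0.36   0.4008 0.3631]
30 241 263 [0.3819 0.3477 0.4028 0.3509]
45 249 262 [0.3911 0.3363 0.404  0.3383]
60 246 263 [0.3902 0.323  0.407  0.3256]
75 242 263 [0.3884 0.3092 0.4092 0.3124]
90 242 263 [0.3904 0.2957 0.4114 0.2989]
105 242 262 [0.3924 0.2817 0.4127 0.2849]
120 242 262 [0.3944 0.2674 0.415  0.2707]
135 242 262 [0.3965 0.2527 0.4174 0.256 ]
150 242 262 [0.3987 0.2376 0.4199 0.241 ]
165 242 262 [0.4009 0.2221 0.4224 0.2255]
```

Request:
play_rows:
  linear:
    - [-0.005, 0.0145, -0.03]
    - [0, 0, -0.05]
    - [0, 0, -0.03]
    - [0, 0, 0]
    - [0, 0, 0]
  turn: [0, 0, 0, 0, 0]
  hand: 0.05

```text
time: 17.32
tool_pos: [0.4159, 0.2383, 0.0776]
tool_rot: [0.001, 0.653, 0.757, 0.002]
contact_force: [0.6, -0.1, -0.2]
gripper_width: 0.585
grasp_force: 0.0
```

Request:
play_rows:
  linear:
    - [-0.0065, 0.001, -0.04]
    - [0, 0, -0.03]
    - [0, 0, 0]
    - [0, 0, 0]
  turn: [0, 0, 0, 0]

```text
time: 17.82
tool_pos: [0.4093, 0.2399, 0.0076]
tool_rot: [0.001, 0.653, 0.758, 0.002]
contact_force: [0.1, 0.6, -0.2]
gripper_width: 0.58
grasp_force: 0.0
```

Request:
play_rows:
  linear:
    - [0, 0, -0.02]
    - [0, 0, -0.01]
    - [0, 0, 0]
  turn: [0, 0, 0]

```text
time: 18.2
tool_pos: [0.4073, 0.2392, -0.0247]
tool_rot: [0.0, 0.653, 0.758, 0.0]
contact_force: [0.8, 0.8, 0.3]
gripper_width: 0.591
grasp_force: 0.0
```

Request:
play_rows:
  linear:
    - [0, 0, 0]
    - [0, 0, 0]
    - [0, 0, 0]
    - [0, 0, 0]
    - [0, 0, 0]
  turn: [0, 0, 0, 0, 0]
  hand: 0.0

```text
time: 18.82
tool_pos: [0.4082, 0.2396, -0.0239]
tool_rot: [0.0, 0.653, 0.758, 0.001]
contact_force: [-0.1, 0.2, 5.9]
gripper_width: 0.244
grasp_force: 61.6
```

Gripped the stick. Before lifting, I'll check how far the can's spout is from the toe.

```bash
python3 - <<'E'
from h import *
def ray(C,u): 
    d=C[1]@np.linalg.inv(C[0])@[*u,1]; return C[2],d/np.linalg.norm(d)
def tri(u,v):
    (o1,d1),(o2,d2)=ray(cam("scene"),u),ray(cam("side"),v)
    t=np.linalg.lstsq(np.c_[d1,-d2],o2-o1,rcond=None)[0]; return (o1+d1*t[0]).round(3),(o2+d2*t[1]).round(3)
print("rose",tri((285.4,82.6),(320.6,324.5)))
print("toe end",w2px(cam("side"),[.362,.52,.015]),w2px(cam("scene"),[.362,.52,.015]))
E
```

```text
rose (array([0.334, 0.564, 0.168]), array([0.333, 0.564, 0.168]))
toe end [[302.43716398 355.44378307]] [[283.77558914 119.34575581]]
```

Request:
play_rows:
  linear:
    - [0, 0, 0.03]
    - [0, -0.04, 0.03]
    - [0, 0, 0.05]
    - [0, 0, 0.055]
    - [0, 0, 0.055]
    - [0, 0, 0.055]
    - [0, 0, 0.025]
    - [0, 0, 0]
  turn: [0, 0, 0, -2, -2, -2, -2, -2.5]

```text
time: 19.82
tool_pos: [0.408, 0.1994, 0.2777]
tool_rot: [0.001, 0.72, 0.694, 0.002]
contact_force: [-0.0, 0.3, -0.4]
gripper_width: 0.239
grasp_force: 60.8
```

Request:
play_rows:
  linear:
    - [0.015, -0.045, 0]
    - [0.02, -0.055, 0]
    - [0.02, -0.055, 0]
    - [0.02, -0.055, 0]
    - [0.02, -0.055, 0]
    - [0.02, -0.055, 0]
    - [0.02, -0.055, 0]
    - [0.02, -0.055, 0]
  turn: [0, 0, 0, 0, 0, 0, 0, 0]

```text
time: 20.82
tool_pos: [0.5621, -0.2326, 0.2739]
tool_rot: [-0.001, 0.719, 0.695, -0.0]
contact_force: [0.2, 0.5, -0.8]
gripper_width: 0.239
grasp_force: 60.8
```

Request:
play_rows:
  linear:
    - [0, -0.05, 0]
    - [0, -0.05, 0]
    - [0, -0.03, 0]
    - [0, 0, 0]
    - [0, 0, 0]
  turn: [0, 0, 0, 0, 0]

```text
time: 21.45
tool_pos: [0.5619, -0.3601, 0.2741]
tool_rot: [-0.001, 0.719, 0.695, 0.0]
contact_force: [0.3, 0.8, -1.2]
gripper_width: 0.24
grasp_force: 60.8
```

```bash
cat >> h.py <<'E'
O=np.array([.6019,.0539,0]);xh=np.array([.9995,-.0305,0]);yh=np.array([.0305,.9995,0])
def loc(P): d=np.array(P)-O; return (np.array([d@xh,d@yh,d[2]])*1000).round(1)
def tyaw(s): r=rot(s["tool_rot"]); return np.degrees(np.arctan2(r[1,1],r[0,1])).round(2)
def orange(C,im,z):
    h=cv2.cvtColor(im,cv2.COLOR_RGB2HSV); m=((h[...,0]>8)&(h[...,0]<22)&(h[...,1]>200)&(h[...,2]>120))
    ys,xs=np.nonzero(m)
    for y in range(ys.min(),ys.max()+1,15):
        x=xs[ys==y]
        if len(x): print(y,x.min(),x.max(),*[loc(p)[:2] for p in px2w(C,[[x.min()-.5,y],[x.max()+.5,y]],z)])
E
python3 - <<'E'
from h import *
s=state();print(s["tool_pos"],loc(s["tool_pos"]),tyaw(s),s["gripper_width"],s["grasp_force"])
C=cam("wrist");im=grab_frame("wrist");save("w8",im)
orange(C,im,s["tool_pos"][2]+.05)
for p in pine(C,im,.048): print(p[:4],loc([*p[1]/1000,0]))
E
```

```text
[ 0.56190652 -0.36008179  0.27410533] [ -27.3 -415.   274.1] -1.96 0.24028337714745615 60.84189176559448
0 225 285 [ -37.  -311.4] [ -16.4 -311.5]
15 225 285 [ -37.1 -316. ] [ -16.3 -316. ]
30 225 284 [ -37.3 -320.6] [ -16.5 -320.7]
45 239 283 [ -32.5 -325.4] [ -16.8 -325.4]
60 243 283 [ -31.2 -330.3] [ -16.6 -330.3]
75 234 283 [ -34.5 -335.3] [ -16.5 -335.4]
90 227 283 [ -37.1 -340.4] [ -16.4 -340.5]
105 227 282 [ -37.3 -345.7] [ -16.6 -345.8]
120 227 282 [ -37.4 -351.2] [ -16.5 -351.2]
135 227 281 [ -37.6 -356.7] [ -16.8 -356.8]
150 228 281 [ -37.4 -362.5] [ -16.6 -362.5]
165 228 280 [ -37.5 -368.3] [ -16.9 -368.4]
180 228 280 [ -37.7 -374.4] [ -16.8 -374.5]
195 228 279 [ -37.8 -380.6] [ -17.  -380.7]
210 229 279 [ -37.6 -387. ] [ -16.9 -387.1]
225 229 278 [ -37.8 -393.7] [ -17.2 -393.7]
240 229 278 [ -38.  -400.5] [ -17.  -400.5]
255 230 277 [ -37.7 -407.5] [ -17.3 -407.5]
270 231 276 [ -37.5 -414.7] [ -17.6 -414.7]
285 231 276 [ -37.6 -422.2] [ -17.5 -422.2]
300 230 276 [ -38.3 -429.8] [ -17.3 -429.9]
315 231 276 [ -38.  -437.8] [ -17.2 -437.8]
(0.67, array([ 390.4, -370.5]), array([65.7, 69.5]), 11.8) [-198.5 -430.6    0. ]
```

View pics/w8.png

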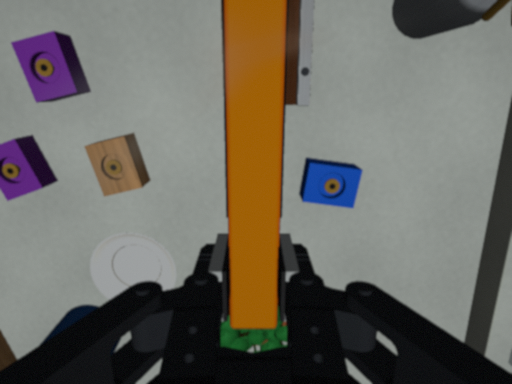

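The picture shows the stick held straight, parallel to the fence, with the rear at (253,328). It is above the infeed area, and the blue look-alike and the mint pot are clear. Backing off slightly and lowering.

Request:
play_rows:
  linear:
    - [0.005, -0.017, -0.03]
    - [0, 0, -0.06]
    - [0, 0, -0.06]
    - [0, 0, -0.06]
    - [0, 0, -0.05]
    - [0, 0, -0.02]
    - [0, 0, 0]
    - [0, 0, 0]
  turn: [0.1, 0, 0, 0, 0, 0, 0, 0]

```text
time: 22.55
tool_pos: [0.5691, -0.3791, -0.0017]
tool_rot: [0.003, 0.718, 0.696, 0.0]
contact_force: [0.5, 0.2, -0.7]
gripper_width: 0.243
grasp_force: 60.8
```

```bash
python3 - <<'E'
from h import *
s=state();print(s["tool_pos"],loc(s["tool_pos"]),tyaw(s),s["gripper_width"],s["contact_force"])
C=cam("wrist");im=grab_frame("wrist");save("w9",im)
for p in pine(C,im,.048): print(p[:4],loc([*p[1]/1000,0]))
E
```

```text
[ 0.56913433 -0.37913642 -0.00168892] [ -19.5 -433.8   -1.7] -1.86 0.24320579669251127 [ 0.49062484  0.15971453 -0.6709973 ]
```

View pics/w9.png

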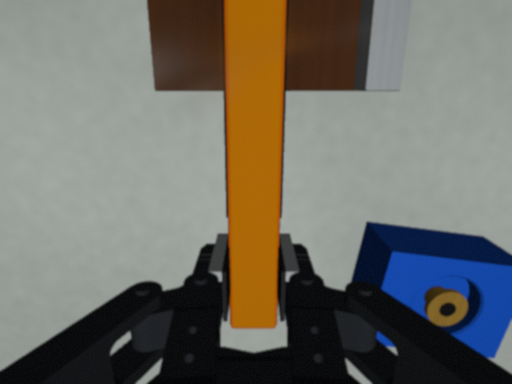

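Request:
play_rows:
  linear:
    - [-0.002, 0, -0.006]
    - [0, 0, -0.004]
    - [0, 0, -0.002]
    - [0, 0, 0]
    - [0, 0, 0]
  turn: [0, 0, 0, 0, 0]

```text
time: 23.28
tool_pos: [0.5651, -0.3779, -0.0165]
tool_rot: [-0.0, 0.719, 0.696, -0.0]
contact_force: [-2.9, 0.6, 4.7]
gripper_width: 0.24
grasp_force: 61.6
```

```bash
python3 - <<'E'
from h import *
s=state();print(s["tool_pos"],loc(s["tool_pos"]),tyaw(s),s["contact_force"])
C=cam("side");im=grab_frame("side");save("s9",cv2.resize(im[150:330,150:330],None,fx=3.3,fy=3.3))
E
```

```text
[ 0.56508723 -0.37785679 -0.01647458] [ -23.6 -432.7  -16.5] -1.87 [-2.86535894  0.62900411  4.74865505]
```

View pics/s9.png

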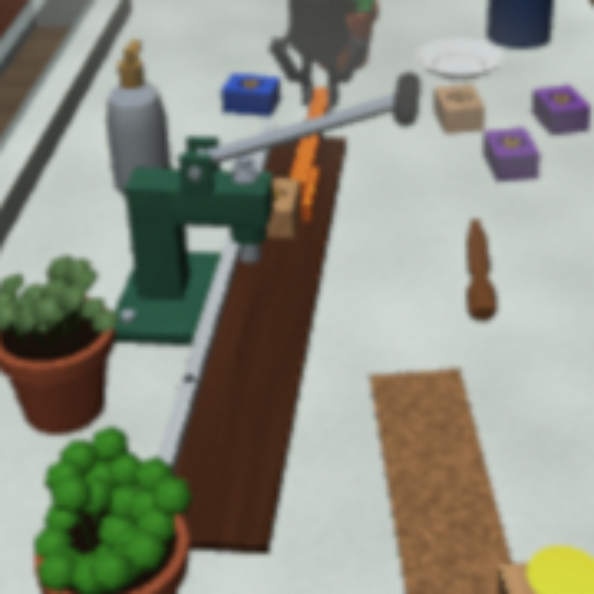

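The picture shows the stick on the board at (305,190), the block just ahead of it by the fence, and both other pines and look-alikes undisturbed. Engaging the notch now.

Request:
play_rows:
  linear:
    - [0, 0.008, 0.001]
    - [0.001, 0.007, 0]
    - [0.003, 0, 0]
    - [0.003, 0, 0]
    - [0, 0, 0]
    - [0, 0, 0]
  turn: [0, 0, 0, 0, 0, 0]

```text
time: 24.08
tool_pos: [0.5723, -0.3623, -0.0162]
tool_rot: [-0.0, 0.719, 0.695, 0.0]
contact_force: [-1.3, 2.3, 4.0]
gripper_width: 0.242
grasp_force: 61.5
```

```bash
cat > st.py <<'E'
from h import *
s=state();print(loc(s["tool_pos"]),tyaw(s),s["contact_force"].round(1),s["ft_torque"].round(2),round(s["gripper_width"]*85.4,1),round(s["time"],1))
E
python3 st.py
```

```text
[ -16.9 -416.9  -16.2] -1.87 [-1.3  2.3  4. ] [0.59 0.22 0.32] 20.7 24.1
```

Request:
play_rows:
  linear:
    - [0.0005, 0.01, 0]
    - [0.001, 0.01, 0]
    - [0.0005, 0.015, 0]
    - [0.0005, 0.015, 0]
    - [0.0005, 0.015, 0]
    - [0.0005, 0.015, 0]
    - [0.0005, 0.015, 0]
    - [0.0005, 0.01, 0]
  turn: [0, 0, 0, 0, 0, 0, 0, 0]

```text
time: 25.08
tool_pos: [0.5767, -0.257, -0.0158]
tool_rot: [0.0, 0.718, 0.696, -0.0]
contact_force: [-1.8, -5.4, 4.5]
gripper_width: 0.241
grasp_force: 61.5
```

```bash
python3 st.py
```

```text
[ -15.7 -311.5  -15.8] -1.84 [-1.8 -5.4  4.5] [-0.74  0.22  0.41] 20.6 25.1
```

Request:
play_rows:
  linear:
    - [0.0005, 0.012, 0]
    - [0.0003, 0.012, 0]
    - [0.0003, 0.01, 0]
    - [0.0003, 0.006, 0]
    - [0, 0.004, 0]
    - [0, 0, 0]
  turn: [0, 0, 0, 0, 0, 0]

```text
time: 25.82
tool_pos: [0.5781, -0.2132, -0.0159]
tool_rot: [-0.0, 0.719, 0.696, 0.0]
contact_force: [-1.7, -2.4, 4.9]
gripper_width: 0.24
grasp_force: 61.7
```

```bash
python3 st.py; python3 - <<'E'
from h import *
# expected side view of block centred under the ram vs. seen
C=cam("side");im=grab_frame("side")
o=cv2.resize(im[170:260,190:280],None,fx=6,fy=6,interpolation=cv2.INTER_CUBIC)
for q in ([-27,35,12],[-27,35,48],[27,35,48],[-27,-35,48],[-11,0,62],[11,0,62]):
    P=O+xh*q[0]/1e3+yh*q[1]/1e3+[0,0,q[2]/1e3];u=w2px(C,P)[0];print(q,u.round(1))
    cv2.circle(o,tuple(int((a+.5-b)*6) for a,b in zip(u,(190,170))),2,(255,0,0),-1)
for d in trace("side","block_a"): print(d["location"],d["p"],np.argwhere(d["region"]).min(0),np.argwhere(d["region"]).max(0))
save("s10",o)
E
```

```text
[ -15.7 -267.7  -15.9] -1.86 [-1.7 -2.4  4.9] [-0.48  0.24  0.47] 20.5 25.8
[-27, 35, 12] [232.8 244.9]
[-27, 35, 48] [232.3 236.2]
[27, 35, 48] [216.5 235.6]
[-27, -35, 48] [235.2 224.7]
[-11, 0, 62] [229.  226.7]
[11, 0, 62] [222.6 226.5]
[227.9, 235.9] 0.79 [225 217] [245 235]
[303.9, 194.9] 0.77 [189 296] [204 312]
[220.9, 178.7] 0.69 [172 217] [183 228]
[289.9, 183.9] 0.68 [176 282] [189 296]
```

View pics/s10.png

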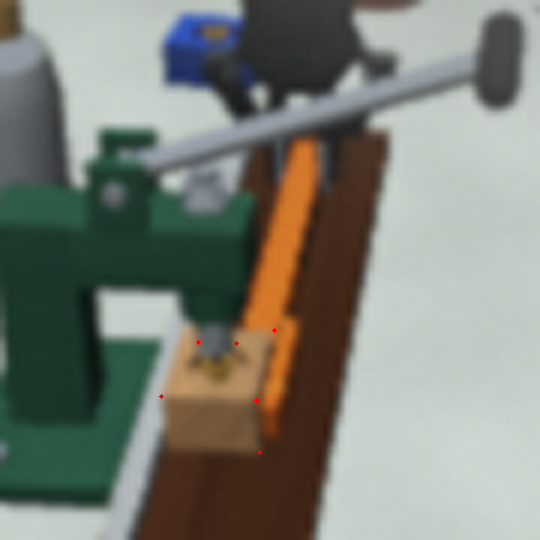

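The block front sits on the predicted corners, and the nut and ram line up at (217,350). I'll advance 2 mm more, release the stick, and go up over the lever grip.

Request:
play_rows:
  linear:
    - [0, 0.002, 0]
    - [0, 0, 0]
    - [0, 0, 0]
  turn: [0, 0, 0]

```text
time: 26.3
tool_pos: [0.5781, -0.2117, -0.0158]
tool_rot: [0.0, 0.719, 0.695, 0.0]
contact_force: [-2.4, -4.2, 5.2]
gripper_width: 0.243
grasp_force: 61.7
```

Request:
play_rows:
  linear:
    - [0, 0, 0]
    - [0, 0, 0]
    - [0, 0, 0.03]
    - [0, 0, 0.05]
    - [0, 0, 0.05]
    - [0, 0, 0.05]
    - [0, 0, 0.05]
    - [0, 0, 0.05]
  turn: [0, 0, 0, 0, 0, 0, 0, 0]
  hand: 0.045

```text
time: 27.3
tool_pos: [0.5776, -0.2108, 0.2646]
tool_rot: [-0.001, 0.719, 0.695, 0.0]
contact_force: [1.0, -0.3, 1.0]
gripper_width: 0.523
grasp_force: 0.0
```

Request:
play_rows:
  linear:
    - [-0.02, 0.04, 0]
    - [-0.025, 0.05, 0]
    - [-0.025, 0.05, 0]
    - [-0.025, 0.05, 0]
    - [-0.025, 0.05, 0]
    - [-0.018, 0.031, 0]
    - [0, 0, 0]
    - [0, 0, 0]
  turn: [0, 0, 0, 0, 0, 0, 0, 0]
  hand: 0.0

```text
time: 28.3
tool_pos: [0.44, 0.0591, 0.2635]
tool_rot: [-0.0, 0.719, 0.695, -0.0]
contact_force: [0.2, -0.6, 0.3]
gripper_width: 0.0
grasp_force: 0.0
```

```bash
python3 st.py
```

```text
[-162.     0.3  263.5] -1.87 [ 0.2 -0.6  0.3] [-0.04 -0.01 -0.02] 0.0 28.3
```

Request:
play_rows:
  linear:
    - [-0.003, 0, -0.015]
    - [0, 0, -0.012]
    - [-0.002, 0, -0.012]
    - [-0.002, 0, -0.01]
    - [0, 0, 0]
  turn: [0, 0, 0, 0, 0]

```text
time: 28.92
tool_pos: [0.4325, 0.059, 0.214]
tool_rot: [-0.0, 0.719, 0.695, -0.001]
contact_force: [-2.2, -1.2, 3.0]
gripper_width: -0.003
grasp_force: 1.6
```

Request:
play_rows:
  linear:
    - [-0.001, 0, -0.012]
    - [-0.001, 0, -0.012]
    - [-0.001, 0, -0.012]
    - [0, 0, -0.012]
    - [0, 0, -0.012]
    - [0, 0, -0.012]
    - [0, 0, 0]
  turn: [0, 0, 0, 0, 0, 0, 0]

```text
time: 29.8
tool_pos: [0.4295, 0.0593, 0.1423]
tool_rot: [-0.001, 0.719, 0.695, -0.0]
contact_force: [-3.6, 0.5, 5.4]
gripper_width: -0.003
grasp_force: 2.5
```

Request:
play_rows:
  linear:
    - [0.001, 0, -0.007]
    - [0, 0, -0.006]
    - [0, 0, -0.005]
    - [0, 0, 0]
    - [0, 0, 0]
  turn: [0, 0, 0, 0, 0]

```text
time: 30.42
tool_pos: [0.4316, 0.0592, 0.1261]
tool_rot: [0.0, 0.719, 0.695, 0.0]
contact_force: [-4.0, 0.1, 10.8]
gripper_width: -0.004
grasp_force: 5.3
```

Request:
play_rows:
  linear:
    - [0, 0, -0.002]
    - [0, 0, -0.002]
    - [0, 0, 0]
    - [0, 0, 0]
  turn: [0, 0, 0, 0]

```text
time: 30.92
tool_pos: [0.4319, 0.0592, 0.124]
tool_rot: [0.001, 0.719, 0.695, 0.001]
contact_force: [-9.1, 0.2, 18.9]
gripper_width: -0.005
grasp_force: 9.4
```

Request:
play_rows:
  linear:
    - [0, 0, -0.002]
    - [0, 0, 0]
    - [0, 0, 0]
  turn: [0, 0, 0]

```text
time: 31.3
tool_pos: [0.4321, 0.0592, 0.1228]
tool_rot: [0.001, 0.719, 0.696, 0.001]
contact_force: [-11.3, 0.7, 22.4]
gripper_width: -0.004
grasp_force: 11.4
```

Force rises steeply at z 0.123, which is the lever's stop position. Letting the lever up and going back to the stick.

Request:
play_rows:
  linear:
    - [-0.001, 0, 0.018]
    - [0, 0, 0.02]
    - [0.002, 0, 0.02]
    - [0.002, 0, 0.022]
    - [0.002, 0, 0.022]
    - [0.002, 0, 0.022]
    - [0, 0, 0.03]
    - [0, 0, 0]
  turn: [0, 0, 0, 0, 0, 0, 0, 0]

```text
time: 32.3
tool_pos: [0.4392, 0.0591, 0.2754]
tool_rot: [0.001, 0.719, 0.695, 0.001]
contact_force: [0.1, -0.6, -0.1]
gripper_width: -0.002
grasp_force: 0.0
```

Request:
play_rows:
  linear:
    - [0.02, -0.04, 0]
    - [0.025, -0.05, 0]
    - [0.025, -0.05, 0]
    - [0.025, -0.05, 0]
    - [0.025, -0.05, 0]
    - [0.018, -0.03, 0]
    - [0, 0, 0]
    - [0, 0, 0]
  turn: [0, 0, 0, 0, 0, 0, 0, 0]
  hand: 0.045

```text
time: 33.3
tool_pos: [0.5753, -0.2101, 0.2714]
tool_rot: [-0.001, 0.719, 0.695, -0.0]
contact_force: [-0.1, 0.1, -0.4]
gripper_width: 0.523
grasp_force: 0.0
```

```bash
python3 st.py; python3 - <<'E'
from h import *
C=cam("wrist");im=grab_frame("wrist");save("w11",im)
orange(C,im,.034)
E
```

```text
[ -18.5 -264.7  271.4] -1.87 [-0.1  0.1 -0.4] [-0.01  0.    0.01] 44.7 33.3
0 247 265 [-26.8 -94.1] [ -5.5 -94.1]
15 247 265 [ -26.9 -109.2] [  -5.3 -109.3]
30 247 265 [ -27.1 -124.8] [  -5.2 -124.8]
45 248 264 [ -26.  -140.7] [  -6.2 -140.7]
60 249 265 [ -25. -157.] [  -4.9 -157. ]
75 248 264 [ -26.3 -173.7] [  -5.9 -173.8]
90 248 264 [ -26.4 -190.9] [  -5.8 -191. ]
105 248 264 [ -26.5 -208.6] [  -5.6 -208.6]
120 248 264 [ -26.6 -226.7] [  -5.4 -226.7]
135 248 264 [ -26.8 -245.3] [  -5.3 -245.3]
150 248 264 [ -26.9 -264.4] [  -5.1 -264.4]
165 248 264 [ -27. -284.] [  -5.  -284.1]
```

Request:
play_rows:
  linear:
    - [0.002, -0.001, -0.05]
    - [0, 0, -0.06]
    - [0, 0, -0.06]
    - [0, 0, -0.06]
    - [0, 0, -0.04]
    - [0, 0, -0.016]
    - [0, 0, 0]
  turn: [0, 0, 0, 0, 0, 0, 0]

```text
time: 34.22
tool_pos: [0.5776, -0.211, -0.0132]
tool_rot: [-0.001, 0.718, 0.696, -0.0]
contact_force: [-0.1, -0.3, 1.0]
gripper_width: 0.531
grasp_force: 0.0
```

Request:
play_rows:
  linear:
    - [0, 0, 0]
    - [0, 0, 0]
    - [0, 0, 0]
    - [0, 0, 0]
    - [0, 0, 0]
  turn: [0, 0, 0, 0, 0]
  hand: 0.0

```text
time: 34.85
tool_pos: [0.5801, -0.2128, -0.0099]
tool_rot: [0.002, 0.718, 0.696, 0.001]
contact_force: [-1.5, 0.6, 7.0]
gripper_width: 0.235
grasp_force: 61.1
```

```bash
python3 st.py
```

```text
[ -13.7 -267.2   -9.9] -1.85 [-1.5  0.6  7. ] [0.14 0.21 0.19] 20.0 34.9
```

Request:
play_rows:
  linear:
    - [0, 0, 0]
    - [0.0005, 0.01, 0]
    - [0.0005, 0.015, 0]
    - [0.0005, 0.015, 0]
    - [0.0004, 0.015, 0]
    - [0.0005, 0.015, 0]
    - [0.0004, 0.015, 0]
    - [0, 0, 0]
  turn: [0, 0, 0, 0, 0, 0, 0, 0]

```text
time: 35.85
tool_pos: [0.5831, -0.1271, -0.0099]
tool_rot: [0.002, 0.718, 0.696, 0.001]
contact_force: [-0.7, 1.7, 8.0]
gripper_width: 0.238
grasp_force: 61.2
```

```bash
python3 st.py
```

```text
[ -13.3 -181.5   -9.9] -1.8 [-0.7  1.7  8. ] [0.16 0.24 0.26] 20.3 35.9
```

Request:
play_rows:
  linear:
    - [0.0005, 0.012, 0]
    - [0.0004, 0.015, 0]
    - [0.0005, 0.015, 0]
    - [0.0004, 0.015, 0]
    - [0.0005, 0.013, 0]
    - [0.0002, 0.008, 0]
    - [0, 0.002, 0]
    - [0, 0, 0]
  turn: [0, 0, 0, 0, 0, 0, 0, 0]

```text
time: 36.85
tool_pos: [0.5857, -0.0484, -0.0099]
tool_rot: [0.003, 0.718, 0.696, 0.0]
contact_force: [-1.7, -2.9, 6.3]
gripper_width: 0.236
grasp_force: 61.1
```

```bash
cat > sv.py <<'E'
from h import *
import sys
C=cam("side");im=grab_frame("side")
def uv(q): return w2px(C,O+xh*q[0]/1e3+yh*q[1]/1e3+[0,0,q[2]/1e3])[0]
for d in trace("side","block_a"):
    m=d["region"];col=im[m].mean(0)
    if col[2]>col[0]*.85: continue
    P=np.argwhere(m); print(round(d["p"],2),np.round(d["location"]),P.min(0),P.max(0),"mid@z.035",px2w(C,d["location"],.035)[0].round(3),loc(px2w(C,d["location"],.035)[0]))
E
python3 st.py; python3 sv.py
```

```text
[ -13.1 -102.7   -9.9] -1.81 [-1.7 -2.9  6.3] [-0.55  0.22  0.35] 20.1 36.9
0.82 [219. 268.] [253 208] [277 228] mid@z.035 [0.602 0.237 0.035] [ -5.7 182.8  35. ]
0.58 [288. 186.] [176 281] [190 296] mid@z.035 [ 0.382 -0.307  0.035] [-209.  -367.1   35. ]
```

Block 1 is out on the outfeed side at y ≈ 163 mm. Withdrawing the stick and parking it on the ledge beside the board, so block 2 can be laid.

Request:
play_rows:
  linear:
    - [-0.002, -0.001, 0]
    - [-0.002, -0.01, 0]
    - [-0.0005, -0.025, 0]
    - [-0.001, -0.035, 0]
    - [-0.001, -0.045, 0]
    - [-0.0015, -0.045, 0]
    - [-0.001, -0.035, 0]
    - [0, 0, 0]
  turn: [0, 0, 0, 0, 0, 0, 0, 0]

```text
time: 37.95
tool_pos: [0.5763, -0.2472, -0.0099]
tool_rot: [0.004, 0.72, 0.694, -0.0]
contact_force: [-0.2, -5.8, 7.7]
gripper_width: 0.237
grasp_force: 61.1
```

Request:
play_rows:
  linear:
    - [0, 0, 0.03]
    - [-0.03, 0, 0.01]
    - [-0.03, 0, 0]
    - [-0.025, 0, 0]
    - [0, 0, -0.02]
    - [0, 0, -0.02]
    - [0, 0, 0]
    - [0, 0, 0]
  turn: [0, 0, 0, 0, 0, 0, 0, 0]

```text
time: 38.95
tool_pos: [0.4897, -0.2427, -0.0134]
tool_rot: [-0.0, 0.718, 0.696, -0.0]
contact_force: [-0.0, -0.1, -0.7]
gripper_width: 0.237
grasp_force: 60.1
```

```bash
python3 st.py; python3 sv.py
```

```text
[-103.1 -299.9  -13.4] -1.85 [-0.  -0.1 -0.7] [-0.1   0.02 -0.01] 20.3 39.0
0.73 [219. 266.] [254 207] [277 227] mid@z.035 [0.601 0.229 0.035] [ -6.  175.3  35. ]
0.44 [292. 183.] [177 281] [189 296] mid@z.035 [ 0.365 -0.329  0.035] [-225.4 -389.4   35. ]
```

Request:
play_rows:
  linear:
    - [0, 0, -0.005]
    - [0, 0, -0.003]
    - [0, 0, 0]
    - [0, 0, 0]
  turn: [0, 0, 0, 0]

```text
time: 39.55
tool_pos: [0.4893, -0.2428, -0.021]
tool_rot: [0.0, 0.719, 0.695, 0.0]
contact_force: [0.6, -0.9, -0.6]
gripper_width: 0.24
grasp_force: 60.1
```

Request:
play_rows:
  linear:
    - [0, 0, 0]
    - [0, 0, 0]
    - [0, 0, 0.03]
    - [0, 0, 0.06]
    - [0, 0, 0.06]
    - [-0.03, 0, 0.06]
    - [-0.04, 0, 0.03]
    - [-0.03, -0.03, 0]
  turn: [0, 0, 0, 0, 0, 0, 0, 0]
  hand: 0.045

```text
time: 40.55
tool_pos: [0.392, -0.2734, 0.2194]
tool_rot: [0.004, 0.718, 0.696, 0.0]
contact_force: [0.5, -0.8, -0.9]
gripper_width: 0.526
grasp_force: 0.0
```

Request:
play_rows:
  linear:
    - [-0.01, -0.02, 0]
    - [0, 0, 0]
    - [0, 0, 0]
  turn: [0, 0, 0]
  hand: 0.0854

```text
time: 40.92
tool_pos: [0.3815, -0.2924, 0.2148]
tool_rot: [-0.0, 0.719, 0.695, 0.0]
contact_force: [-0.1, 0.3, 0.2]
gripper_width: 0.997
grasp_force: 0.0
```

```bash
python3 st.py; python3 - <<'E'
from h import *
C=cam("wrist");im=grab_frame("wrist");o=im.copy()
for p in pine(C,im): print(p[:4],p[4].min(0),p[4].max(0)); cv2.drawContours(o,[p[4]],-1,(0,255,0),1)
save("w12",o)
orange(C,im,.022)
E
```

```text
[-209.7 -352.9  214.8] -1.87 [-0.1  0.3  0.2] [ 0.02 -0.06 -0.04] 85.2 40.9
(0.98, array([ 377.4, -369.8]), array([54.6, 81.3]), 11.4) [224 189] [280 258]
0 348 367 [-115.4 -193.1] [ -95.4 -193.2]
15 347 365 [-115.3 -206.6] [ -96.  -206.7]
30 356 364 [-104.9 -220.5] [ -95.6 -220.5]
45 345 363 [-115.  -234.6] [ -95.3 -234.7]
60 344 361 [-114.9 -249.2] [ -95.9 -249.2]
75 343 360 [-114.7 -264.1] [ -95.5 -264.1]
90 342 359 [-114.6 -279.4] [ -95.1 -279.4]
105 340 357 [-115.6 -295.1] [ -95.8 -295.1]
120 339 356 [-115.4 -311.2] [ -95.4 -311.3]
135 338 354 [-115.3 -327.8] [ -96.2 -327.8]
```

Request:
play_rows:
  linear:
    - [-0.001, -0.03, 0]
    - [-0.001, -0.03, -0.03]
    - [-0.001, -0.0228, -0.04]
    - [0, 0, -0.03]
    - [0, 0, -0.02]
    - [0, 0, 0]
    - [0, 0, 0]
  turn: [5, 5, 3.3, 0, 0, 0, 0]

```text
time: 41.9
tool_pos: [0.3792, -0.3761, 0.0964]
tool_rot: [0.001, 0.633, 0.774, -0.0]
contact_force: [-0.1, -0.8, 0.8]
gripper_width: 1.0
grasp_force: 0.0
```

```bash
python3 st.py; python3 - <<'E'
from h import *
print(state()["tool_pos"])
C=cam("wrist");im=grab_frame("wrist")
for p in pine(C,im): print(p[:4],p[4].min(0),p[4].max(0))
E
```

```text
[-209.4 -436.6   96.4] 11.46 [-0.1 -0.8  0.8] [-0.   -0.01  0.  ] 85.4 41.9
[ 0.37922576 -0.37608174  0.09635094]
(0.71, array([ 377.3, -373.1]), array([54.7, 75.7]), 11.3) [215 138] [289 234]
```

Request:
play_rows:
  linear:
    - [-0.001, 0, -0.045]
    - [0, 0, -0.04]
    - [0, 0, -0.025]
    - [0, 0, 0]
    - [0, 0, 0]
  turn: [0, 0, 0, 0, 0]

```text
time: 42.62
tool_pos: [0.3784, -0.3769, -0.0132]
tool_rot: [0.002, 0.633, 0.774, -0.0]
contact_force: [0.3, 0.3, 0.6]
gripper_width: 1.004
grasp_force: 0.0
```

Request:
play_rows:
  linear:
    - [0, 0, 0]
    - [0, 0, 0]
    - [0, 0, 0]
    - [0, 0, 0]
    - [0, 0, 0]
    - [0, 0, 0]
  turn: [0, 0, 0, 0, 0, 0]
  hand: 0.03

```text
time: 43.38
tool_pos: [0.3783, -0.3769, -0.0133]
tool_rot: [0.001, 0.633, 0.774, -0.0]
contact_force: [0.1, 0.9, 6.3]
gripper_width: 0.614
grasp_force: 65.6
```

```bash
python3 st.py; python3 -c "
from h import *
print(O-.003*xh-.150*yh-state()['tool_pos'])"
```

```text
[-210.3 -437.4  -13.3] 11.42 [0.1 0.9 6.3] [0.1  0.07 0.01] 52.5 43.4
[0.21599056 0.28094979 0.01332813]
```

Request:
play_rows:
  linear:
    - [0, 0, 0.03]
    - [0, 0, 0.05]
    - [0.02, 0.025, 0.01]
    - [0.03, 0.04, 0]
    - [0.035, 0.045, 0]
    - [0.035, 0.045, 0]
    - [0.035, 0.045, 0]
    - [0.035, 0.045, 0]
  turn: [0, 0, -2.2, -2.2, -2.2, -2.2, -2.2, -2.3]

```text
time: 44.38
tool_pos: [0.5678, -0.1289, 0.0745]
tool_rot: [-0.0, 0.719, 0.695, -0.0]
contact_force: [0.2, -1.1, -2.3]
gripper_width: 0.62
grasp_force: 64.8
```

Request:
play_rows:
  linear:
    - [0.02, 0.025, 0]
    - [0.006, 0.011, 0]
    - [0, 0, 0]
    - [0, 0, 0]
  turn: [0, 0, 0, 0]

```text
time: 44.88
tool_pos: [0.5925, -0.0956, 0.0746]
tool_rot: [-0.0, 0.719, 0.695, -0.0]
contact_force: [0.1, -0.9, -2.9]
gripper_width: 0.615
grasp_force: 64.8
```

```bash
python3 st.py; python3 - <<'E'
from h import *
C=cam("wrist");im=grab_frame("wrist")
for p in pine(C,im,.126): print(p[:4],loc([*p[1]/1000,0]))
E
```

```text
[  -4.8 -149.7   74.6] -1.95 [ 0.1 -0.9 -2.9] [-0.04  0.02  0.05] 52.5 44.9
(0.71, array([592.5, -91.8]), array([52.5, 70.4]), -1.8) [  -5.  -145.9    0. ]
```

Request:
play_rows:
  linear:
    - [0, 0, -0.03]
    - [0, 0, -0.03]
    - [0, 0, -0.012]
    - [0.001, 0, -0.003]
    - [0.001, 0, 0]
    - [0.001, 0, 0]
    - [0.001, 0, 0]
    - [0, 0, 0]
  turn: [0, 0, 0, 0, 0, 0, 0, 0]

```text
time: 45.98
tool_pos: [0.5977, -0.0946, 0.0003]
tool_rot: [0.0, 0.719, 0.695, 0.0]
contact_force: [-0.2, 0.8, -1.8]
gripper_width: 0.615
grasp_force: 64.8
```

Request:
play_rows:
  linear:
    - [0.001, 0, -0.0005]
    - [0, 0, 0]
  turn: [0, 0]

```text
time: 46.22
tool_pos: [0.5979, -0.0945, -0.0009]
tool_rot: [-0.0, 0.719, 0.695, -0.0]
contact_force: [-1.4, 0.2, -0.2]
gripper_width: 0.612
grasp_force: 64.8
```

```bash
python3 st.py
```

```text
[   0.6 -148.5   -0.9] -1.87 [-1.4  0.2 -0.2] [0.01 0.3  0.06] 52.3 46.2
```

Request:
play_rows:
  linear:
    - [0, 0, 0]
    - [0, 0, 0]
    - [0, 0, 0]
    - [0, 0, 0.04]
    - [0, 0, 0.06]
    - [0, 0, 0.05]
    - [-0.02, -0.03, 0]
    - [-0.03, -0.04, 0]
  turn: [0, 0, 0, 0, 0, 0, 0, 0]
  hand: 0.075

```text
time: 47.22
tool_pos: [0.549, -0.1651, 0.151]
tool_rot: [0.001, 0.718, 0.696, 0.001]
contact_force: [-0.4, -0.7, -0.3]
gripper_width: 0.876
grasp_force: 0.0
```

Request:
play_rows:
  linear:
    - [-0.03, -0.04, 0]
    - [-0.03, -0.04, 0]
    - [0, 0, 0]
    - [0, 0, 0]
  turn: [0, 0, 0, 0]
  hand: 0.045

```text
time: 47.72
tool_pos: [0.4886, -0.2444, 0.1495]
tool_rot: [0.0, 0.719, 0.695, 0.0]
contact_force: [-0.0, 0.3, -0.3]
gripper_width: 0.527
grasp_force: 0.0
```

```bash
python3 st.py; python3 - <<'E'
from h import *
C=cam("wrist");im=grab_frame("wrist")
orange(C,im,.022)
for p in pine(C,im,.048): print(p[:4],loc([*p[1]/1000,0]),p[4].min(0),p[4].max(0))
E
```

```text
[-104.1 -301.7  149.5] -1.9 [-0.   0.3 -0.3] [-0.03 -0.   -0.01] 45.0 47.7
0 241 264 [-114.6 -156.9] [ -94.9 -156.9]
15 242 264 [-113.9 -168. ] [ -94.8 -168. ]
30 250 260 [-107.3 -179.3] [ -98.1 -179.4]
75 250 264 [-107.5 -215.2] [ -94.4 -215.2]
90 243 264 [-113.8 -227.8] [ -94.3 -227.8]
105 243 264 [-114.  -240.7] [ -94.2 -240.7]
120 243 264 [-114.2 -253.9] [ -94.1 -254. ]
135 243 264 [-114.3 -267.5] [ -94.  -267.6]
150 244 263 [-113.5 -281.5] [ -94.8 -281.6]
165 244 263 [-113.7 -295.9] [ -94.7 -296. ]
180 244 263 [-113.9 -310.7] [ -94.6 -310.8]
195 245 263 [-113.1 -326. ] [ -94.5 -326. ]
(0.8, array([ 596.4, -119.1]), array([19.8, 53.6]), 88.1) [  -0.2 -173.1    0. ] [354   0] [426  29]
```

Request:
play_rows:
  linear:
    - [0, 0, -0.05]
    - [0, 0, -0.05]
    - [0, 0, -0.045]
    - [0, 0, -0.022]
    - [0, 0, -0.007]
    - [0, 0, 0]
    - [0, 0, 0]
  turn: [0, 0, 0, 0, 0, 0, 0]

```text
time: 48.7
tool_pos: [0.4897, -0.2452, -0.023]
tool_rot: [0.001, 0.718, 0.696, 0.0]
contact_force: [0.5, -0.4, 1.0]
gripper_width: 0.526
grasp_force: 0.0
```

Request:
play_rows:
  linear:
    - [0, 0, 0]
    - [0, 0, 0]
    - [0, 0, 0]
    - [0, 0, 0]
    - [0, 0, 0]
  turn: [0, 0, 0, 0, 0]
  hand: 0.0

```text
time: 49.32
tool_pos: [0.4893, -0.2453, -0.0232]
tool_rot: [0.001, 0.719, 0.695, 0.0]
contact_force: [-0.7, 0.3, 5.9]
gripper_width: 0.238
grasp_force: 61.9
```

```bash
python3 st.py
```

```text
[-103.4 -302.5  -23.2] -1.88 [-0.7  0.3  5.9] [0.12 0.04 0.02] 20.3 49.3
```

Request:
play_rows:
  linear:
    - [0, 0, 0.03]
    - [0, -0.04, 0.02]
    - [-0.002, -0.045, 0]
    - [-0.002, -0.045, 0]
    - [0.025, -0.001, 0]
    - [0.03, -0.001, 0]
    - [0.025, 0, 0]
    - [0, 0, 0]
  turn: [0, 0, 0, 0, 0, 0, 0, 0]

```text
time: 50.32
tool_pos: [0.5651, -0.3764, 0.0248]
tool_rot: [-0.0, 0.718, 0.696, -0.0]
contact_force: [0.1, -0.1, -1.8]
gripper_width: 0.238
grasp_force: 61.0
```

Request:
play_rows:
  linear:
    - [0, 0, -0.02]
    - [0, 0, -0.01]
    - [0, 0, 0]
    - [0, 0, 0]
  turn: [0, 0, 0, 0]

```text
time: 50.82
tool_pos: [0.5641, -0.3767, -0.0047]
tool_rot: [-0.0, 0.719, 0.695, -0.0]
contact_force: [-0.7, -0.3, -0.9]
gripper_width: 0.236
grasp_force: 61.0
```

```bash
python3 st.py
```

```text
[ -24.6 -431.5   -4.7] -1.9 [-0.7 -0.3 -0.9] [-0.11  0.02  0.01] 20.2 50.8
```

Request:
play_rows:
  linear:
    - [0, 0, -0.004]
    - [0, 0, -0.002]
    - [0, 0.007, 0]
    - [0.001, 0.007, 0]
    - [0.003, 0, 0]
    - [0.003, 0, 0]
    - [0.001, 0, 0]
    - [0, 0, 0]
  turn: [0, 0, 0, 0, 0, 0, 0, 0]

```text
time: 51.82
tool_pos: [0.5725, -0.3628, -0.0106]
tool_rot: [0.0, 0.719, 0.695, 0.0]
contact_force: [0.1, -0.5, 0.1]
gripper_width: 0.238
grasp_force: 61.0
```

```bash
python3 st.py
```

```text
[ -16.7 -417.4  -10.6] -1.89 [ 0.1 -0.5  0.1] [-0.1  -0.04 -0.01] 20.3 51.8
```

Request:
play_rows:
  linear:
    - [0.0005, 0.01, -0.001]
    - [0.001, 0.01, 0]
    - [0.0005, 0.015, 0]
    - [0.0005, 0.015, 0]
    - [0.0005, 0.015, 0]
    - [0.0005, 0.015, 0]
    - [0.0005, 0.015, 0]
    - [0.0005, 0.01, 0]
  turn: [0, 0, 0, 0, 0, 0, 0, 0]

```text
time: 52.82
tool_pos: [0.5772, -0.2569, -0.0112]
tool_rot: [0.001, 0.718, 0.696, -0.0]
contact_force: [-0.6, -3.6, 3.9]
gripper_width: 0.239
grasp_force: 61.6
```

```bash
python3 st.py
```

```text
[ -15.2 -311.4  -11.2] -1.85 [-0.6 -3.6  3.9] [-0.67  0.08  0.13] 20.4 52.8
```

Request:
play_rows:
  linear:
    - [0.0005, 0.012, 0]
    - [0.0003, 0.012, 0]
    - [0.0003, 0.01, 0]
    - [0.0003, 0.006, 0]
    - [0, 0.004, 0]
    - [0, 0, 0]
  turn: [0, 0, 0, 0, 0, 0]

```text
time: 53.58
tool_pos: [0.5787, -0.2129, -0.0112]
tool_rot: [0.0, 0.719, 0.695, 0.0]
contact_force: [0.4, -2.4, 6.4]
gripper_width: 0.239
grasp_force: 61.9
```

```bash
python3 st.py; python3 - <<'E'
from h import *
C=cam("side");im=grab_frame("side")
o=cv2.resize(im[170:290,180:300],None,fx=4.8,fy=4.8,interpolation=cv2.INTER_CUBIC)
for q in ([-27,35,12],[-27,35,48],[27,35,48],[-27,200,12],[-27,200,48]):
    u=w2px(C,O+xh*q[0]/1e3+yh*q[1]/1e3+[0,0,q[2]/1e3])[0]
    cv2.circle(o,tuple(int((a+.5-b)*4.8) for a,b in zip(u,(180,170))),2,(255,0,0),-1)
save("s12",o)
E
```

```text
[ -15.1 -267.4  -11.2] -1.88 [ 0.4 -2.4  6.4] [-0.48  0.03  0.15] 20.5 53.6
```

View pics/s12.png

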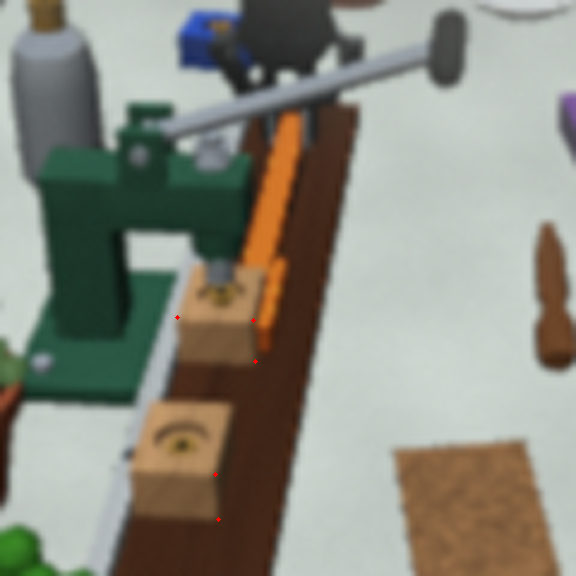

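Block 1 is pressed (its nut is recessed at (182,443)) and square on the outfeed side. Block 2 is centred under the ram at (222,295). Same pressing sequence again.

Request:
play_rows:
  linear:
    - [0, 0.0015, 0]
    - [0, 0, 0]
    - [0, 0, 0]
  turn: [0, 0, 0]

```text
time: 54.0
tool_pos: [0.5787, -0.2119, -0.0112]
tool_rot: [0.0, 0.719, 0.695, 0.0]
contact_force: [-1.3, -4.1, 5.2]
gripper_width: 0.239
grasp_force: 61.8
```

Request:
play_rows:
  linear:
    - [0, 0, 0]
    - [0, 0, 0]
    - [0, 0, 0.03]
    - [0, 0, 0.05]
    - [0, 0, 0.05]
    - [0, 0, 0.05]
    - [0, 0, 0.05]
    - [0, 0, 0.045]
  turn: [0, 0, 0, 0, 0, 0, 0, 0]
  hand: 0.045

```text
time: 55.0
tool_pos: [0.5779, -0.2112, 0.2643]
tool_rot: [-0.001, 0.719, 0.696, 0.0]
contact_force: [0.2, 0.2, -0.1]
gripper_width: 0.525
grasp_force: 0.0
```

Request:
play_rows:
  linear:
    - [-0.02, 0.04, 0]
    - [-0.025, 0.05, 0]
    - [-0.025, 0.05, 0]
    - [-0.025, 0.05, 0]
    - [-0.025, 0.05, 0]
    - [-0.018, 0.031, 0]
    - [0, 0, 0]
    - [0, 0, 0]
  turn: [0, 0, 0, 0, 0, 0, 0, 0]
  hand: 0.0

```text
time: 56.0
tool_pos: [0.4401, 0.0588, 0.2628]
tool_rot: [-0.0, 0.719, 0.695, -0.0]
contact_force: [-0.4, 0.1, 0.2]
gripper_width: 0.001
grasp_force: 0.0
```

```bash
python3 st.py
```

```text
[-161.8   -0.   262.8] -1.87 [-0.4  0.1  0.2] [-0.03  0.02 -0.  ] 0.1 56.0
```

Request:
play_rows:
  linear:
    - [-0.003, 0, -0.015]
    - [0, 0, -0.012]
    - [-0.002, 0, -0.012]
    - [-0.002, 0, -0.01]
    - [-0.001, 0, -0.012]
    - [-0.001, 0, -0.012]
    - [-0.001, 0, -0.012]
    - [0, 0, -0.012]
  turn: [0, 0, 0, 0, 0, 0, 0, 0]

```text
time: 57.0
tool_pos: [0.43, 0.059, 0.1656]
tool_rot: [-0.0, 0.719, 0.695, -0.0]
contact_force: [-7.0, -0.1, 10.0]
gripper_width: -0.003
grasp_force: 5.4
```

Request:
play_rows:
  linear:
    - [0, 0, -0.012]
    - [0, 0, -0.012]
    - [0.001, 0, -0.007]
    - [0, 0, -0.006]
    - [0, 0, -0.005]
    - [0, 0, -0.002]
    - [0, 0, 0]
    - [0, 0, 0]
  turn: [0, 0, 0, 0, 0, 0, 0, 0]

```text
time: 58.0
tool_pos: [0.432, 0.0589, 0.1247]
tool_rot: [0.0, 0.719, 0.696, 0.0]
contact_force: [-8.0, -1.0, 17.4]
gripper_width: 0.0
grasp_force: 8.3
```

Request:
play_rows:
  linear:
    - [0, 0, -0.002]
    - [0, 0, -0.0015]
    - [0, 0, 0]
    - [0, 0, 0]
  turn: [0, 0, 0, 0]

```text
time: 58.5
tool_pos: [0.4322, 0.0589, 0.1228]
tool_rot: [0.001, 0.718, 0.696, 0.0]
contact_force: [-11.8, -0.9, 23.6]
gripper_width: 0.003
grasp_force: 11.8
```

Request:
play_rows:
  linear:
    - [-0.001, 0, 0.018]
    - [0, 0, 0.02]
    - [0.002, 0, 0.02]
    - [0.002, 0, 0.022]
    - [0.002, 0, 0.022]
    - [0.002, 0, 0.022]
    - [0, 0, 0.03]
    - [0, 0, 0]
  turn: [0, 0, 0, 0, 0, 0, 0, 0]

```text
time: 59.5
tool_pos: [0.4395, 0.0588, 0.2753]
tool_rot: [0.002, 0.719, 0.695, 0.001]
contact_force: [1.1, -0.4, 0.5]
gripper_width: -0.0
grasp_force: 0.0
```

Request:
play_rows:
  linear:
    - [0.02, -0.04, 0]
    - [0.025, -0.05, 0]
    - [0.025, -0.05, 0]
    - [0.025, -0.05, 0]
    - [0.025, -0.05, 0]
    - [0.018, -0.03, 0]
    - [0, 0, 0]
    - [0, 0, 0]
  turn: [0, 0, 0, 0, 0, 0, 0, 0]
  hand: 0.045

```text
time: 60.5
tool_pos: [0.5756, -0.2104, 0.2714]
tool_rot: [-0.001, 0.719, 0.695, -0.0]
contact_force: [-0.4, -0.3, -0.8]
gripper_width: 0.523
grasp_force: 0.0
```

```bash
python3 st.py; python3 - <<'E'
from h import *
C=cam("wrist");im=grab_frame("wrist")
orange(C,im,.034)
E
```

```text
[ -18.3 -264.9  271.4] -1.87 [-0.4 -0.3 -0.8] [-0.01  0.02 -0.02] 44.7 60.5
0 247 265 [-26.6 -94.4] [ -5.2 -94.4]
15 247 265 [ -26.7 -109.5] [  -5.1 -109.6]
30 247 265 [ -26.8 -125.1] [  -4.9 -125.1]
45 248 264 [ -25.8 -141. ] [  -5.9 -141. ]
60 248 264 [ -25.9 -157.3] [  -5.8 -157.3]
75 248 264 [ -26. -174.] [  -5.6 -174.1]
90 248 264 [ -26.1 -191.2] [  -5.5 -191.2]
105 248 264 [ -26.2 -208.8] [  -5.3 -208.9]
120 248 264 [ -26.4 -226.9] [  -5.2 -227. ]
135 248 264 [ -26.5 -245.5] [  -5.  -245.6]
150 248 264 [ -26.6 -264.7] [  -4.9 -264.7]
165 248 264 [ -26.8 -284.3] [  -4.7 -284.3]
```

Request:
play_rows:
  linear:
    - [0.002, -0.001, -0.05]
    - [0, 0, -0.06]
    - [0, 0, -0.06]
    - [0, 0, -0.06]
    - [0, 0, -0.04]
    - [0, 0, -0.0125]
    - [0, 0, 0]
  turn: [0, 0, 0, 0, 0, 0, 0]

```text
time: 61.42
tool_pos: [0.5783, -0.2115, -0.0093]
tool_rot: [-0.0, 0.718, 0.696, 0.0]
contact_force: [-0.3, -0.1, -0.4]
gripper_width: 0.525
grasp_force: 0.0
```

Request:
play_rows:
  linear:
    - [0, 0, 0]
    - [0, 0, 0]
    - [0, 0, 0]
    - [0, 0, 0]
    - [0, 0, 0]
  turn: [0, 0, 0, 0, 0]
  hand: 0.0

```text
time: 62.05
tool_pos: [0.5804, -0.2131, -0.0064]
tool_rot: [0.002, 0.718, 0.696, 0.001]
contact_force: [-1.2, 1.2, 7.3]
gripper_width: 0.232
grasp_force: 59.9
```

Request:
play_rows:
  linear:
    - [0.0005, 0.01, 0]
    - [0.0005, 0.015, 0]
    - [0.0004, 0.015, 0]
    - [0.0005, 0.015, 0]
    - [0.0004, 0.012, 0]
    - [0.0002, 0.008, 0]
    - [0.0001, 0.003, 0]
    - [0, 0, 0]
  turn: [0, 0, 0, 0, 0, 0, 0, 0]

```text
time: 63.05
tool_pos: [0.5832, -0.1358, -0.0064]
tool_rot: [0.003, 0.718, 0.696, 0.0]
contact_force: [-0.5, -2.8, 7.5]
gripper_width: 0.235
grasp_force: 59.9
```

```bash
python3 st.py; python3 sv.py
```

```text
[ -12.9 -190.2   -6.4] -1.82 [-0.5 -2.8  7.5] [-0.5   0.23  0.23] 20.1 63.0
0.98 [219. 268.] [254 207] [277 227] mid@z.035 [0.602 0.236 0.035] [ -5.9 181.9  35. ]
0.77 [223. 249.] [237 211] [259 231] mid@z.035 [0.601 0.142 0.035] [-3.8 88.2 35. ]
```

Request:
play_rows:
  linear:
    - [0.0003, 0.007, 0]
    - [0, 0, 0]
    - [-0.002, -0.001, 0]
    - [-0.002, -0.01, 0]
    - [-0.0005, -0.03, 0]
    - [-0.001, -0.04, 0]
    - [-0.001, -0.045, 0]
    - [-0.0015, -0.045, 0]
  turn: [0, 0, 0, 0, 0, 0, 0, 0]

```text
time: 64.15
tool_pos: [0.5754, -0.2989, -0.0064]
tool_rot: [0.002, 0.719, 0.695, 0.002]
contact_force: [0.2, 6.1, 8.2]
gripper_width: 0.234
grasp_force: 60.1
```

Request:
play_rows:
  linear:
    - [0, 0, 0]
    - [0, 0, 0.03]
    - [0, 0, 0.05]
    - [0, 0, 0.055]
    - [0, 0, 0.055]
    - [0, 0, 0.055]
    - [0, 0, 0.04]
    - [0, 0, 0]
  turn: [0, 0, 0, 0, 0, 0, 0, 0]

```text
time: 65.15
tool_pos: [0.5749, -0.2984, 0.281]
tool_rot: [0.004, 0.718, 0.696, 0.001]
contact_force: [-0.4, -0.2, -1.3]
gripper_width: 0.234
grasp_force: 59.0
```

```bash
python3 st.py; python3 sv.py; python3 -c "
from h import *
print(state()['tool_pos'])
C=cam('wrist');im=grab_frame('wrist');orange(C,im,state()['tool_pos'][2]+.045)"|tail -12
```

```text
[ -16.2 -353.   281. ] -1.84 [-0.4 -0.2 -1.3] [-0.07  0.01 -0.03] 20.0 65.2
0.88 [220. 266.] [254 206] [278 228] mid@z.035 [0.599 0.229 0.035] [ -8.7 175.1  35. ]
0.62 [224. 249.] [238 212] [259 232] mid@z.035 [0.598 0.144 0.035] [-7.  89.6 35. ]
135 227 278 [ -29.1 -294.6] [  -8.4 -294.6]
150 228 277 [ -28.9 -300.6] [  -8.7 -300.6]
165 228 277 [ -29.  -306.8] [  -8.5 -306.8]
180 229 277 [ -28.8 -313.2] [  -8.4 -313.2]
195 229 277 [ -28.9 -319.8] [  -8.3 -319.8]
210 230 276 [ -28.7 -326.5] [  -8.6 -326.5]
225 231 275 [ -28.4 -333.5] [  -8.9 -333.5]
240 232 275 [ -28.1 -340.6] [  -8.7 -340.7]
255 232 274 [ -28.3 -348. ] [  -9. -348.]
270 233 274 [ -28.  -355.6] [  -8.9 -355.7]
285 232 274 [ -28.6 -363.5] [  -8.7 -363.5]
300 232 275 [ -28.8 -371.6] [  -8.1 -371.6]
```

Request:
play_rows:
  linear:
    - [-0.01, 0.035, 0.01]
    - [-0.015, 0.05, 0]
    - [-0.015, 0.05, 0]
    - [-0.015, 0.05, 0]
    - [-0.015, 0.05, 0]
    - [-0.015, 0.05, 0]
    - [-0.015, 0.05, 0]
    - [-0.015, 0.05, 0]
  turn: [0, 0, 0, 0, 0, 0, 0, 0]

```text
time: 66.3
tool_pos: [0.4562, 0.0884, 0.2824]
tool_rot: [-0.002, 0.719, 0.695, -0.002]
contact_force: [1.0, 0.2, -1.2]
gripper_width: 0.236
grasp_force: 59.0
```

Request:
play_rows:
  linear:
    - [-0.015, 0.05, 0]
    - [-0.015, 0.045, 0]
    - [0, 0.012, 0]
    - [0, 0, 0]
    - [0, 0, 0]
  turn: [2.5, 2.5, 2.5, 3, 0]

```text
time: 66.92
tool_pos: [0.4277, 0.1934, 0.2835]
tool_rot: [-0.001, 0.652, 0.758, -0.001]
contact_force: [0.7, -0.2, -1.2]
gripper_width: 0.233
grasp_force: 59.0
```

```bash
python3 st.py; python3 - <<'E'
from h import *
s=state();print(s["tool_pos"])
C=cam("wrist");im=grab_frame("wrist");h=cv2.cvtColor(im,cv2.COLOR_RGB2HSV); m=((h[...,0]>8)&(h[...,0]<22)&(h[...,1]>200)&(h[...,2]>120))
for y in (100,200,280):
    x=np.flatnonzero(m[y]); print(px2w(C,[[(x.min()+x.max())/2,y]],s["tool_pos"][2]+.041).round(4))
for d in trace("wrist","mat"):
    r=cv2.minAreaRect((px2w(C,np.argwhere(d["region"]|m)[:,::-1],.004)[:,:2]*1000).astype(np.float32)); print(d["p"],r)
C=cam("side"); grab_frame("side")
for d in trace("side","mat"):
    r=cv2.minAreaRect((px2w(C,np.argwhere(d["region"])[:,::-1],.004)[:,:2]*1000).astype(np.float32)); print(d["p"],r)
E
```

```text
[-178.3  134.1  283.5] 8.58 [ 0.7 -0.2 -1.2] [-0.12 -0.03 -0.03] 19.9 66.9
[0.42773626 0.19340399 0.28349764]
[[0.4165 0.2634 0.3245]]
[[0.4227 0.2223 0.3245]]
[[0.4289 0.1831 0.3245]]
0.96 ((432.9285583496094, 149.86752319335938), (90.61651611328125, 448.2425537109375), 9.215642929077148)
0.56 ((536.7125244140625, 122.46954345703125), (272.92169189453125, 538.2922973632812), 9.855908393859863)
0.88 ((407.30694580078125, 323.4010009765625), (92.43023681640625, 320.5934143066406), 9.20591926574707)
0.17 ((615.9176025390625, 184.56515502929688), (68.8682632446289, 118.41217803955078), 2.1741936206817627)
```

Request:
play_rows:
  linear:
    - [0.002, 0.002, -0.05]
    - [0, 0, -0.06]
    - [0, 0, -0.06]
    - [0, 0, -0.06]
    - [0, 0, -0.045]
    - [0, 0, -0.015]
    - [0, 0, 0]
    - [0, 0, 0]
  turn: [0, 0, 0, 0, 0, 0, 0, 0]

```text
time: 68.12
tool_pos: [0.4324, 0.1965, -0.0022]
tool_rot: [0.001, 0.652, 0.758, 0.002]
contact_force: [0.2, -0.3, -1.2]
gripper_width: 0.235
grasp_force: 59.0
```

```bash
python3 st.py
```

```text
[-173.7  137.3   -2.2] 8.61 [ 0.2 -0.3 -1.2] [-0.17 -0.01  0.03] 20.1 68.1
```

Request:
play_rows:
  linear:
    - [-0.001, 0, -0.006]
    - [0, 0, -0.004]
    - [0, 0, -0.002]
    - [0, 0, 0]
    - [0, 0, 0]
  turn: [0, 0, 0, 0, 0]

```text
time: 68.75
tool_pos: [0.4297, 0.1961, -0.0145]
tool_rot: [-0.0, 0.652, 0.758, -0.0]
contact_force: [-5.4, -2.0, 13.1]
gripper_width: 0.233
grasp_force: 60.7
```

Request:
play_rows:
  linear:
    - [0, 0, 0.002]
    - [0, 0, 0]
  turn: [0, 0]

```text
time: 69.0
tool_pos: [0.4295, 0.1961, -0.0144]
tool_rot: [0.0, 0.652, 0.758, 0.0]
contact_force: [-0.5, 0.2, 3.1]
gripper_width: 0.233
grasp_force: 59.4
```

Request:
play_rows:
  linear:
    - [0, 0, 0]
    - [0, 0, 0]
    - [0, 0, 0.02]
    - [0, 0, 0.05]
    - [0, 0, 0.06]
    - [0, 0, 0.06]
    - [0, 0, 0.06]
    - [0, 0, 0.06]
  turn: [0, 0, 0, 0, 0, 0, 0, 0]
  hand: 0.045

```text
time: 70.0
tool_pos: [0.4288, 0.1958, 0.2972]
tool_rot: [0.0, 0.652, 0.758, 0.0]
contact_force: [0.2, 0.7, 0.0]
gripper_width: 0.528
grasp_force: 0.0
```

Request:
play_rows:
  linear:
    - [0, 0, 0.05]
    - [0, 0, 0.03]
    - [0, 0, 0]
    - [0, 0, 0]
  turn: [0, 0, 0, 0]

```text
time: 70.5
tool_pos: [0.4288, 0.1958, 0.3736]
tool_rot: [-0.001, 0.652, 0.758, -0.001]
contact_force: [-0.1, -0.1, 0.3]
gripper_width: 0.526
grasp_force: 0.0
```

```bash
python3 st.py; python3 sv.py; python3 - <<'E'
from h import *
C=cam("wrist");im=grab_frame("wrist");h=cv2.cvtColor(im,cv2.COLOR_RGB2HSV); m=((h[...,0]>8)&(h[...,0]<22)&(h[...,1]>200)&(h[...,2]>120))
ys,xs=np.nonzero(m);print(px2w(C,[[xs[ys==y].mean(),y] for y in (60,120,ys.max())],.026).round(4))
for p in pine(C,im,.048): print(p[:4],loc([*p[1]/1000,0]))
S=cv2.resize(grab_frame("side")[170:330,170:330],(400,400)); W=cv2.resize(im,(533,400))[:,:400]
save("fin",np.hstack([S,W]))
E
```

```text
[-177.4  136.5  373.6] 8.62 [-0.1 -0.1  0.3] [-0.03 -0.04 -0.01] 44.9 70.5
0.67 [223. 248.] [239 212] [256 231] mid@z.035 [0.602 0.136 0.035] [-2.8 82.4 35. ]
0.6 [220. 267.] [254 207] [276 228] mid@z.035 [0.597 0.233 0.035] [-10.6 179.2  35. ]
[[   nan    nan    nan]
 [0.4252 0.2231 0.026 ]
 [0.4324 0.1709 0.026 ]]
(0.95, array([606.7, 215.8]), array([52.8, 69.7]), -1.6) [-1.00e-01  1.62e+02  0.00e+00]
(0.92, array([604.8, 139.1]), array([54.4, 71.7]), -0.7) [ 0.3 85.2  0. ]<stdin>:3: RuntimeWarning: Mean of empty slice.
  ret = ret.dtype.type(ret / rcount)
```

View pics/fin.png

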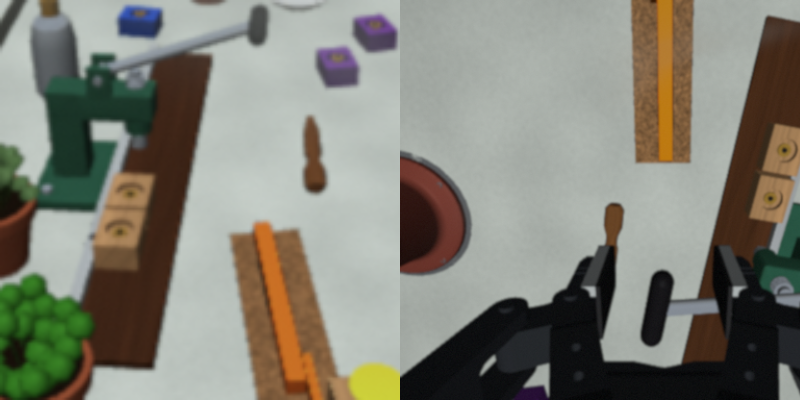

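The final view shows both blocks flush, pressed and clear of the head at press y 85 and 162 mm. The lever is up, the stick lies lengthwise on the mat, and the look-alikes are untouched. Handing in.

```bash
python3 -c "
from plant import *
print(job_done())"
```

```text
the job is handed in; nothing more can be done
None
```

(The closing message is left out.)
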